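Weigh the parcel of sawn stone slabs on the beam balance

TASK

Weigh the parcel of stone slabs: with the beam still held by its arrest, draw every slab up out of the wooden rack and stand it in a slot of the balance's hanging cradle. Draw the arrest knob fully back to free the beam and slide the brass poise along the arm until the beam, left alone, rests level for a second or more. Then push the arrest fully home again, leaving the poise at its reading and the slabs in the cradle.

Things in the scene. Friction and masses are not known exactly. Their poses are not given: they have to be found in the camera images.
- slab_red_mid (a point): Loose sawn slab of banded rust-red stone, 8 mm thick (its x), 90 mm wide (its y), 62 mm high (its z), 0.10 to 0.14 kg; the point is its centre, half-way up. It stands upright in a slot of the wooden rack, its side edges in grooves, so it comes out straight upward; between the grooves its faces are bare, the upper 26 mm stand above the rack. May be absent.
- slab_green_mid (a point): Loose sawn slab of banded dark green stone, 8 mm thick (its x), 90 mm wide (its y), 62 mm high (its z), 0.10 to 0.14 kg; the point is its centre, half-way up. It stands upright in a slot of the wooden rack, its side edges in grooves, so it comes out straight upward; between the grooves its faces are bare, the upper 26 mm stand above the rack. May be absent.
- slab_blue_mid (a point): Loose sawn slab of banded slate-blue stone, 8 mm thick (its x), 90 mm wide (its y), 62 mm high (its z), 0.10 to 0.14 kg; the point is its centre, half-way up. It stands upright in a slot of the wooden rack, its side edges in grooves, so it comes out straight upward; between the grooves its faces are bare, the upper 26 mm stand above the rack. May be absent.
- slab_honey_mid (a point): Loose sawn slab of banded honey-yellow stone, 8 mm thick (its x), 90 mm wide (its y), 62 mm high (its z), 0.10 to 0.14 kg; the point is its centre, half-way up. It stands upright in a slot of the wooden rack, its side edges in grooves, so it comes out straight upward; between the grooves its faces are bare, the upper 26 mm stand above the rack. May be absent.
- slab_grey_mid (a point): Loose sawn slab of banded grey stone, 8 mm thick (its x), 90 mm wide (its y), 62 mm high (its z), 0.10 to 0.14 kg; the point is its centre, half-way up. It stands upright in a slot of the wooden rack, its side edges in grooves, so it comes out straight upward; between the grooves its faces are bare, the upper 26 mm stand above the rack. May be absent.
- rack: Loose wooden rack (1.3 kg), 200 mm (its x) x 118 mm (its y) x 48 mm high; origin at the centre of its underside, its floor 12 mm up. Five slots at x = -68, -34, 0, 34 and 68 mm, 11 mm wide, each for one slab with its wide faces towards the rack's x; grooved rails only at the ends |y| > 37 mm.
- pivot (a point): Pivot of the beam balance, which is fixed to the bench; 105 mm above the bench, between two iron cheeks. Axes: y along the level beam towards the graduated arm and the tip, -y towards the fork with the hung cradle, z up. The balance lies roughly across the robot's view, cradle to the right.
- cradle_floor (a point): Centre of the floor of the metal cradle that hangs free on two pins, 58 mm above this point and 90 mm from the pivot. Open above. Five slots at x = -68, -34, 0, 34 and 68 mm, 11.5 mm wide with rounded mouths, between teeth 40 mm high at |y| = 39 to 47 mm; end lips 10 mm high at |y| = 52 mm. A slab stands in a slot, wide faces along x. Fork arms at |x| = 99 mm and more reach 64 mm up.
- beam (a joint): Tilt of the beam, rad: 0 level, positive when the cradle is low (load too heavy for the poise) and the red tip is up; stops at +-0.12. Freed, it settles in about 2 s; between the stops 1 mm of poise travel changes the tilt by about 0.011 rad. The red tip, 0.27 m from the pivot, plays before a white index plate: level at its red line, the black ticks are 0.03 rad apart.
- poise (a joint): Place of the brass sliding poise (0.38 kg) on the arm, m: 0 at home next to the pivot, up to 0.17 towards the tip; slides with about 1 N and stays where it is left. At 0 it balances the empty cradle; each slab takes 24 to 33 mm more (about 28).
- poise_tab (a point): Centre of the upright thumb tab on the poise: 12 mm thick (pivot's x), 26 mm along the beam, bare from 23 mm below this point to 18 mm above it; below is the poise's round body, 36 mm diameter. With the beam level the point is 146 mm above the bench and 45 mm + the poise's travel from the pivot along y.
- arrest (a joint): Beam arrest, a forked steel slide at the beam's tip, m: 0 = home, the fork holds the tip so that the beam stays level under any load; 0.040 = drawn fully back along the pivot's -x (towards the robot), beam free. Takes about 2 N, stays where it is left. Its mouth is flared and leads a nearly level tip in (up to about 10 mm high or low).
- arrest_knob (a point): Centre of the arrest's upright black knob, 22 mm diameter, 34 mm high; it is drawn along the pivot's -x.

How it is judged:
On the way, in this order (a step that is already met when the one before it is completed fails the run):
1. every slab stands in the cradle while the arrest is still home (x of slab_red_mid in the frame of cradle_floor between -0.085 and 0.085 m and y of slab_red_mid in the frame of cradle_floor between -0.02 and 0.02 m and z of slab_red_mid in the frame of cradle_floor between 0.024 and 0.037 m and angle between each of slab_red_mid, slab_green_mid, slab_blue_mid, slab_honey_mid, slab_grey_mid's own z axis and vertical below 0.35 rad and x of slab_green_mid in the frame of cradle_floor between -0.085 and 0.085 m and y of slab_green_mid in the frame of cradle_floor between -0.02 and 0.02 m and z of slab_green_mid in the frame of cradle_floor between 0.024 and 0.037 m and x of slab_blue_mid in the frame of cradle_floor between -0.085 and 0.085 m and y of slab_blue_mid in the frame of cradle_floor between -0.02 and 0.02 m and z of slab_blue_mid in the frame of cradle_floor between 0.024 and 0.037 m and x of slab_honey_mid in the frame of cradle_floor between -0.085 and 0.085 m and y of slab_honey_mid in the frame of cradle_floor between -0.02 and 0.02 m and z of slab_honey_mid in the frame of cradle_floor between 0.024 and 0.037 m and x of slab_grey_mid in the frame of cradle_floor between -0.085 and 0.085 m and y of slab_grey_mid in the frame of cradle_floor between -0.02 and 0.02 m and z of slab_grey_mid in the frame of cradle_floor between 0.024 and 0.037 m and value of joint arrest below 0.006 m), for 0.2 s.
2. the arrest is drawn fully back (value of joint arrest above 0.034 m), for 0.1 s.
3. with the hand off and the arrest still back, the loaded beam rests level for a second (x of slab_red_mid in the frame of cradle_floor between -0.085 and 0.085 m and y of slab_red_mid in the frame of cradle_floor between -0.02 and 0.02 m and z of slab_red_mid in the frame of cradle_floor between 0.024 and 0.037 m and angle between each of slab_red_mid, slab_green_mid, slab_blue_mid, slab_honey_mid, slab_grey_mid's own z axis and vertical below 0.35 rad and x of slab_green_mid in the frame of cradle_floor between -0.085 and 0.085 m and y of slab_green_mid in the frame of cradle_floor between -0.02 and 0.02 m and z of slab_green_mid in the frame of cradle_floor between 0.024 and 0.037 m and x of slab_blue_mid in the frame of cradle_floor between -0.085 and 0.085 m and y of slab_blue_mid in the frame of cradle_floor between -0.02 and 0.02 m and z of slab_blue_mid in the frame of cradle_floor between 0.024 and 0.037 m and x of slab_honey_mid in the frame of cradle_floor between -0.085 and 0.085 m and y of slab_honey_mid in the frame of cradle_floor between -0.02 and 0.02 m and z of slab_honey_mid in the frame of cradle_floor between 0.024 and 0.037 m and x of slab_grey_mid in the frame of cradle_floor between -0.085 and 0.085 m and y of slab_grey_mid in the frame of cradle_floor between -0.02 and 0.02 m and z of slab_grey_mid in the frame of cradle_floor between 0.024 and 0.037 m and value of joint arrest above 0.034 m and value of joint beam between -0.03 and 0.03 rad and velocity of joint beam between -0.04 and 0.04 rad/s and contact force between the fingers and anything else below 0.1 N), for 1 s.
At the end, for the whole second after the job is handed in: Every slab stands upright on the cradle's floor, the arrest is home again (within 6 mm), the beam is level within 0.03 rad, and the poise still balances the load: the beam's tip presses on the fork with under 0.15 N (poise within about 11 mm of balance) (all of step 1 and value of joint beam between -0.03 and 0.03 rad and velocity of joint beam between -0.04 and 0.04 rad/s and contact force between beam and arrest below 0.15 N); the robot touches nothing.
Of slab_red, slab_green, slab_blue, slab_honey, slab_grey only 3 to 5 are there at a start; the rules pass over those that are not, and their reading is None.
At some moment in a run one of rack may be knocked a few centimetres aside while the robot is not near it.
It also fails if it takes over 210 s, if anything falls off the work surface, if the arm or the gripper's body presses on something with over 40 N, if the wrist force passes 120 N, or if a joint passes its speed limit or range.

ROBOT

A 7-joint arm with a two-finger parallel gripper is mounted at the origin on a cart in front of the work surface, level with it; the furniture and walls round the work are solid. World frame = base frame: x ahead of the robot, y to its left, z up, the work surface at z = 0. Lengths are in m, angles in rad, forces in N, time in s.
With the tool pointing down it reaches from about 0.4 to 0.85 m from the base axis. Payload 10.4 kg.
Tool frame: the origin (TCP) lies on the centre line of the jaws, within the pads' length; the fingertips stand 14 mm ahead of it and the grasp point (between the pads) lies 5 mm behind it (tip_reach is the z of the fingertips in the tool frame, in m); z points along the fingers, x is the direction in which the jaws open and shut, and the axes are right-handed (so a half turn about z gives the same grasp; the last joint's range is limited). The gripper opens to 87 mm and grips with 3 to 60 N. Pads are 19 mm wide; open, the fingers measure 117 mm over their backs; the gripper's body (75 mm by 190 mm) begins 51 mm behind the grasp point.
Start: joints at [-1.303, 0.332, -0.065, 1.46, 0.022, 1.35, -0.088], TCP at [0.179, 0.599, 0.237] pointing down, gripper open.
Joint ranges: [-2.6, 2.6], [-0.5, 2.12], [-1.47, 1.34], [0.16, 2.42], [-1.27, 4.41], [0.06, 2.06], [-2.6, 2.6]. Speed limits (rad/s): [2.22, 2.22, 2.79, 2.79, 3.14, 3.14, 3.14].

INTERFACE

Orientations are given as a unit quaternion [x, y, z, w].
In Python, from bench import * gives the robot as it stands.
- The arm moves only by the tool carry_out, never from a script. Its argument "rows" is a list of rows, each a list of 5 numbers: the closure, from -1 (fully open) to 1 (shut), so that 0 is half open, then the shift along the tool's x, y, z in units of 30 mm (1.0 is 30 mm), then the turn about the tool's z in units of 5 degrees (1.0 is 5 degrees). In form: [[jaw, x, y, z, turn], ...]. A call has 1 to 20 rows; each row shifts and turns the pose as measured when the row begins, along the tool's axes as they then stand; what a row does not reach is not made up. A row lasts 1/12 s, in which the tool goes at most 41.7 mm and 7.16 degrees, less where a joint would pass 70% of its speed; a pose out of reach is approached as far as the arm can. A call is refused whole if a number of a shift passes 1 or a number of a turn 1, either way. A call with a gripper value outside its range is refused whole. The fingers move at their own pace and stop on an object; "force" is the grip in N (left out, the last holds). Time passes only in rows, so rows that do not move let the fingers close. It gives the time, the measured TCP pose, the force and the opening at its end, in the units of the state.
- read_state(): the state, without advancing time (a new reading comes with each control period).
- camera(name): name is "scene" or "top" or "wrist"; returns the picture (420x560x3 uint8, blue, green, red); there is no depth.
- camera_info(name): a dict with "fx", "fy", "cx", "cy" (pixels), "dist_coeffs" ([k1, k2, p1, p2, k3] as OpenCV has them; the pictures are not rectified), "extrinsics" (4x4, takes a point from camera to world coordinates); the wrist camera has in their place "tool_from_camera" (4x4, takes a point from camera to tool coordinates, whose origin is the TCP and whose axes are the tool frame's). Camera axes: x right, y down, z forward; pixel columns grow to the right and rows downward; lengths in m; the calibration is good to about 2 mm. A picture is of the moment at which its call begins: read the wrist's pose just before it. camera_info takes no time and is no camera call.
- close_job(): hands the job in, once; it reports no verdict.
Trained networks look in the newest picture that a camera, given by its name, has taken for a name from the list of things; names that differ only in an ending like _2 or _b are one class to them, and where a whole thing is asked for, a point or a joint stands for the part that bears it (a point fixed in the world has none). Each returns a list of dicts, best first, with "conf" (0 to 1); they miss things now and then, are a little off and sometimes report something else, mostly with a low value. They report only what shows in the picture. A call takes as long as a camera call.
- recognise(query, camera): "box" ([centre column, centre row, width, height] in pixels, round what is visible of it).
- silhouettes(query, camera): "mask" (420x560 bool, what is visible of it) and "box" ([centre column, centre row, width, height] in pixels, round what is visible of it).
- pinpoint(query, camera): "xy" ([column, row] in pixels: a listed point, or the origin of a listed thing).
The state is a dict: "time": time; "joint_positions": joint angles; "joint_vel": joint speeds; "joint_torque": joint torques, N m; "ee_pos": TCP position; "eef_rot": TCP orientation; "ft_force": force on the tool from outside, world axes, zero at the start; "torque": the same for the moment, N m; "width": finger opening in m.
Only numpy, scipy, OpenCV 4.12 (cv2) and the standard library are available. Lean on these libraries where they do the work, as an engineer would, in place of code of your own. Each camera call takes 0.05 s, during which the arm holds its last target. There are 200 camera calls.

## Working session

There is one attempt and no reset: what is moved stays moved. The work goes in short steps, Python scripts to look and compute and a tool call to move; the robot and the scene stay as the last step left them, time stands still between calls to the robot, and variables do not carry over. Pictures are saved under pics/ and viewed, about 12 in all and at most 16, crops included, and the job is handed in when it is done.

Besides the shell and the picture viewer there is one more tool, called after "Emit:" in YAML: its name, and indented under it one key for each argument. carry_out: Moves the arm, as the interface text tells. Its arguments: {"type":"object","properties":{"rows":{"type":"array","items":{"type":"array","items":{"type":"number"}}},"force":{"type":"number"}},"required":["rows"]}

```bash
mkdir -p pics; ls
cat > h.py <<'E'
from bench import *
import numpy as np, cv2
from scipy.spatial.transform import Rotation as R
def ext(name,st=None):
    i=camera_info(name)
    K=np.array([[i['fx'],0,i['cx']],[0,i['fy'],i['cy']],[0,0,1.]]);d=np.array(i['dist_coeffs'],float)
    if name=='wrist':
        T=np.eye(4);T[:3,:3]=R.from_quat(st['eef_rot']).as_matrix();T[:3,3]=st['ee_pos']
        E=T@np.array(i['tool_from_camera'])
    else:E=np.array(i['extrinsics'])
    return K,d,E
def ray(name,xy,st=None):
    K,d,E=ext(name,st)
    p=cv2.undistortPoints(np.array([[xy]],float),K,d)[0,0]
    v=E[:3,:3]@np.array([p[0],p[1],1]);return E[:3,3],v/np.linalg.norm(v)
def atz(name,xy,z,st=None):
    o,v=ray(name,xy,st);return o+v*(z-o[2])/v[2]
def tri(rs):
    A=sum(np.eye(3)-np.outer(v,v) for o,v in rs);b=sum((np.eye(3)-np.outer(v,v))@o for o,v in rs)
    p=np.linalg.solve(A,b);return p,[np.linalg.norm((np.eye(3)-np.outer(v,v))@(p-o)) for o,v in rs]
def proj(name,P,st=None):
    K,d,E=ext(name,st);M=np.linalg.inv(E)
    return cv2.projectPoints(np.array(P,float).reshape(-1,3),cv2.Rodrigues(M[:3,:3])[0],M[:3,3],K,d)[0][:,0]
SL=['slab_%s_mid'%c for c in('red','green','blue','honey','grey')]
E
cat > a.py <<'E'
from h import *
np.set_printoptions(precision=4,suppress=True)
st=read_state();print(st)
for c in('scene','top'):
    cv2.imwrite(f'pics/{c}0.png',camera(c))
Q=SL+['rack','pivot','cradle_floor','poise_tab','arrest_knob']
for q in Q:
    r={c:pinpoint(q,c) for c in('scene','top')}
    for c in r: print(q,c,[(np.round(x['xy'],1).tolist(),round(x['conf'],2)) for x in r[c][:2]])
    if r['scene'] and r['top']:
        print('   ',*tri([ray(c,r[c][0]['xy']) for c in r]))
E
python3 a.py
```

```text
pics
{'time': 0.0, 'joint_positions': array([-1.3026,  0.3329, -0.0647,  1.461 ,  0.0216,  1.3499, -0.0885]), 'joint_vel': array([ 0.0015,  0.0017, -0.0016, -0.0001,  0.0006, -0.0006, -0.0002]), 'joint_torque': array([  0.    , -62.3269,   0.0243, -38.9875,  -0.0614,   0.0401,
         0.0001]), 'ee_pos': array([0.1791, 0.5984, 0.2358]), 'eef_rot': array([ 0.8021,  0.5972, -0.0005,  0.0005]), 'ft_force': array([-0.0864, -0.763 ,  0.5565]), 'torque': array([-0.0097, -0.0196, -0.0054]), 'width': 0.08724142351971333}
slab_red_mid scene [([376.4, 226.9], 0.64), ([289.3, 216.5], 0.57)]
slab_red_mid top [([390.9, 238.6], 0.5), ([393.1, 228.5], 0.27)]
    [ 0.4378 -0.3698  0.0519] [np.float64(0.0017727488011809772), np.float64(0.001772748801180995)]
slab_green_mid scene [([379.3, 241.4], 0.59)]
slab_green_mid top [([250.4, 189.5], 0.55), ([390.8, 253.8], 0.51)]
    [ 0.356  -0.1187  0.3866] [np.float64(0.18275857886311553), np.float64(0.1827585788631155)]
slab_blue_mid scene [([369.0, 200.5], 0.78)]
slab_blue_mid top [([387.2, 204.0], 0.74)]
    [ 0.5302 -0.3663  0.0616] [np.float64(0.00707
[... 533 characters left out ...]
at64(0.002119574817093055), np.float64(0.0021195748170931006)]
pivot scene [([256.5, 204.2], 0.84)]
pivot top [([266.8, 197.4], 0.95)]
    [ 0.5306 -0.0285  0.1198] [np.float64(0.001145767804072585), np.float64(0.0011457678040725718)]
cradle_floor scene [([240.6, 199.2], 0.64), ([288.2, 214.7], 0.62)]
cradle_floor top [([304.2, 203.3], 0.76)]
    [ 0.5013 -0.0508  0.2002] [np.float64(0.0687594669439008), np.float64(0.06875946694390082)]
poise_tab scene [([367.4, 202.8], 0.7), ([242.1, 197.7], 0.6)]
poise_tab top [([248.3, 189.0], 0.5)]
    [ 0.3899 -0.1136  0.416 ] [np.float64(0.15269090181048167), np.float64(0.15269090181048162)]
arrest_knob scene []
arrest_knob top [([162.9, 203.7], 0.67)]
```

Run:
```python
import cv2
a=cv2.imread('pics/scene0.png')[130:300,130:450];b=cv2.imread('pics/top0.png')[130:310,120:440]
f=lambda i:cv2.resize(i,(800,int(800*i.shape[0]/i.shape[1])),interpolation=cv2.INTER_CUBIC)
cv2.imwrite('pics/s1.png',f(a));cv2.imwrite('pics/t1.png',f(b))
```

```text
(no output)
```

View pics/s1.png

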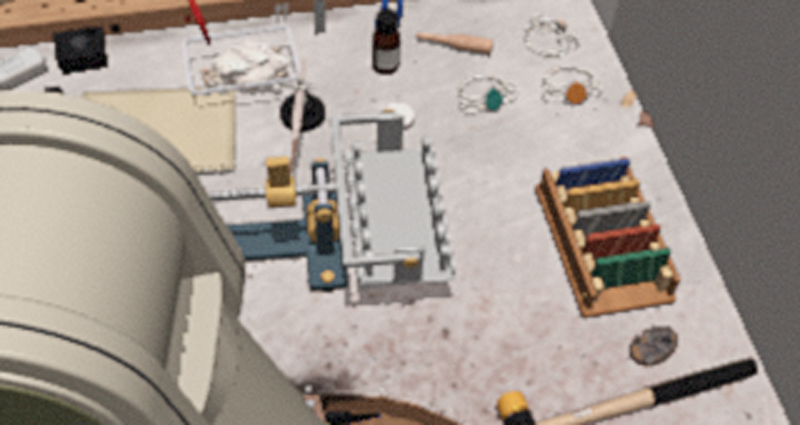

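View pics/t1.png

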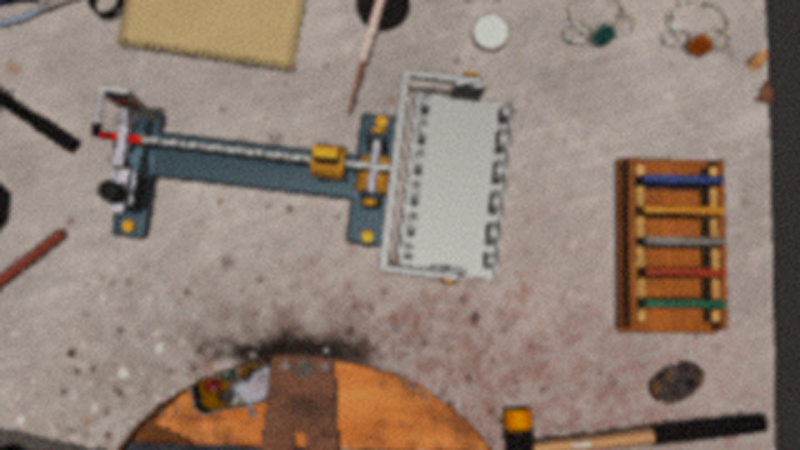

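Emit:
carry_out:
  rows:
    - [-1,0,0,0,1]
    - [-1,0,0,0,1]
    - [-1,0,0,0,1]
    - [-1,0,0,0,1]
    - [-1,0,0,0,1]
    - [-1,0,0,0,1]
    - [-1,0,0,0,1]
    - [-1,0,0,0,1]
    - [-1,0,0,0,1]
    - [-1,0,0,0,1]
    - [-1,0,0,0,1]
    - [-1,0,0,0,1]
    - [-1,0,0,0,1]
    - [-1,0,0,0,1]
    - [-1,0,0,0,0.66]

```text
time: 2.35
ee_pos: [0.1791, 0.5988, 0.2366]
eef_rot: [1.0, -0.03, -0.0, -0.0]
ft_force: [-0.9, 0.6, -0.7]
width: 0.0869
```

Emit:
carry_out:
  rows:
    - [-1,1,0,0,0]
    - [-1,1,0,0,0]
    - [-1,1,0,0,0]
    - [-1,1,0,0,0]
    - [-1,1,0.2,0,0]
    - [-1,0.9,0.4,0,0]
    - [-1,0.8,0.6,0,0]
    - [-1,0.6,0.8,0,0]
    - [-1,0.5,1,0,0]
    - [-1,0.4,1,0,0]
    - [-1,0.4,1,0,0]
    - [-1,0.3,1,0,0]
    - [-1,0.2,1,0,0]
    - [-1,0,1,0,0]
    - [-1,0,1,0,0]
    - [-1,0,1,0,0]
    - [-1,0,1,0,0]
    - [-1,0,1,0,0]
    - [-1,0,1,0,0]
    - [-1,0,1,0,0]

```text
time: 4.02
ee_pos: [0.4342, 0.149, 0.2324]
eef_rot: [1.0, -0.026, -0.001, -0.001]
ft_force: [1.2, -0.5, -0.2]
width: 0.0868
```

Emit:
carry_out:
  rows:
    - [-1,0,1,0,0]
    - [-1,0,1,0,0]
    - [-1,0,1,0,0]
    - [-1,0,1,0,0]
    - [-1,0.1,1,0,0]
    - [-1,0.1,1,0,0]
    - [-1,0.1,1,0,0]
    - [-1,0.1,1,0,0]
    - [-1,0.1,1,0,0]
    - [-1,0.1,1,0,0]
    - [-1,0.1,1,0,0]
    - [-1,0.1,1,0,0]
    - [-1,0.1,1,0,0]
    - [-1,0.1,1,0,0]
    - [-1,0.1,1,0,0]
    - [-1,0.1,1,0,-0.3]
    - [-1,0.1,1,0,-0.3]
    - [-1,0.1,0.5,0,0]
    - [-1,0,0.2,0,0]
    - [-1,0,0,0,0]

```text
time: 5.68
ee_pos: [0.4456, -0.4161, 0.2318]
eef_rot: [1.0, 0.0, 0.005, -0.003]
ft_force: [0.4, -0.1, -1.0]
width: 0.0867
```

```bash
cat > b.py <<'E'
from h import *
import sys
np.set_printoptions(precision=4,suppress=True)
st=read_state();print(st['ee_pos'],st['eef_rot'],np.round(st['joint_positions'],2),st['time'])
im=camera('wrist');cv2.imwrite(f'pics/{sys.argv[1]}.png',im)
for q in SL+['rack','cradle_floor']:
    print(q,[(np.round(x['xy'],1).tolist(),round(x['conf'],2),atz('wrist',x['xy'],{'rack':0,'cradle_floor':.047}.get(q,.043),st)) for x in pinpoint(q,'wrist')[:2]])
E
python3 b.py w1
```

```text
[ 0.4456 -0.4161  0.2318] [ 1.      0.0004  0.0052 -0.0034] [-0.05  0.42  0.97  1.55 -0.37  1.35  0.96] 5.6833
slab_red_mid [([268.5, 159.7], 0.98, array([ 0.4348, -0.3721,  0.043 ]))]
slab_green_mid [([239.1, 162.8], 0.6, array([ 0.4012, -0.3756,  0.043 ]))]
slab_blue_mid [([355.4, 156.4], 0.95, array([ 0.5337, -0.3684,  0.043 ]))]
slab_honey_mid [([329.6, 158.0], 0.72, array([ 0.5044, -0.3702,  0.043 ]))]
slab_grey_mid [([301.1, 159.3], 0.88, array([ 0.4719, -0.3717,  0.043 ])), ([357.2, 157.3], 0.16, array([ 0.5359, -0.3694,  0.043 ]))]
rack [([298.1, 158.2], 0.89, array([ 0.4716, -0.3728,  0.    ])), ([358.3, 156.8], 0.52, array([ 0.549, -0.371, -0.   ]))]
cradle_floor []
```

View pics/w1.png

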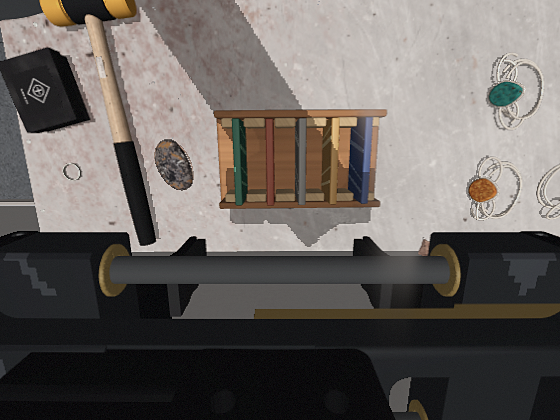

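Emit:
carry_out:
  rows:
    - [0.45,-0.5,-0.45,0.5,-0.3]
    - [0.45,-0.5,-0.45,0.7,-0.3]
    - [0.45,-0.48,-0.45,0.8,0]
    - [0.45,0,0,0.7,0]
    - [0.45,0,0,0,0]
    - [0.45,0,0,0,0]

```text
time: 6.58
ee_pos: [0.4025, -0.3699, 0.1499]
eef_rot: [0.999, 0.032, 0.009, -0.004]
ft_force: [-0.6, 0.1, 1.6]
width: 0.0553
```

```bash
python3 b.py w2; python3 -c "
from bench import *
print(read_state()['width'])"
```

```text
[ 0.4025 -0.3699  0.1499] [ 0.9994  0.0322  0.0085 -0.0038] [-0.15  0.32  0.97  1.83 -0.31  1.14  1.  ] 6.5833
slab_red_mid [([313.0, 220.7], 0.89, array([ 0.4347, -0.3736,  0.043 ]))]
slab_green_mid [([276.7, 217.5], 0.82, array([ 0.4016, -0.3725,  0.043 ])), ([310.1, 221.0], 0.73, array([ 0.4321, -0.374 ,  0.043 ]))]
slab_blue_mid [([340.7, 212.6], 0.67, array([ 0.459 , -0.3646,  0.043 ])), ([422.9, 221.0], 0.58, array([ 0.5354, -0.3679,  0.043 ]))]
slab_honey_mid [([387.5, 223.5], 0.57, array([ 0.5031, -0.3722,  0.043 ]))]
slab_grey_mid []
rack [([339.6, 210.9], 0.58, array([ 0.4684, -0.3726,  0.    ]))]
cradle_floor []
0.02690047614057007
```

View pics/w2.png

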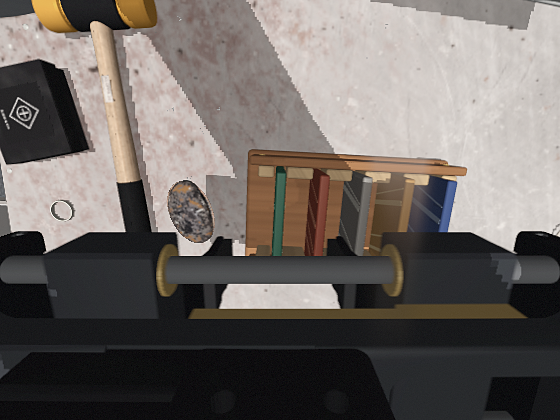

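```bash
cat > g.py <<'E'
from h import *
import sys
np.set_printoptions(precision=3,suppress=True)
def go(x,y,z,yaw=None):
    st=read_state();M=R.from_quat(st['eef_rot']).as_matrix()
    d=M.T@(np.array([x,y,z])-st['ee_pos'])/.03
    w=np.degrees(np.arctan2(M[1,0],M[0,0]))
    print('pos',st['ee_pos'],'yaw %.2f'%w,'tilt',M[:2,2],'w %.4f'%st['width'],'F',st['ft_force'],'t %.1f'%st['time'],'| units',d,'turn',None if yaw is None else round(-(yaw-w)/5,2))
if __name__=='__main__':go(*map(float,sys.argv[1:]))
E
python3 g.py 0.4014 -0.373 0.056 3.1
```

```text
pos [ 0.403 -0.371  0.15 ] yaw 3.67 tilt [0.018 0.007] w 0.0269 F [-0.526 -0.969  0.416] t 7.0 | units [-0.11   0.09   3.138] turn 0.11
```

Emit:
carry_out:
  rows:
    - [0.5,-0.05,0.05,0,0.1]
    - [0.5,-0.05,0.05,0.4,0]
    - [0.5,0,0,0.7,0]
    - [0.5,0,0,0.8,0]
    - [0.5,0,0,0.7,0]
    - [0.5,0,0,0.5,0]
    - [0.5,0,0,0,0]
    - [0.5,0,0,0,0]

```text
time: 7.65
ee_pos: [0.401, -0.3756, 0.0512]
eef_rot: [1.0, 0.026, 0.009, -0.002]
ft_force: [0.4, -0.8, 1.4]
width: 0.0219
```

```bash
python3 g.py 0.4014 -0.373 0.056 3.1
```

```text
pos [ 0.401 -0.376  0.051] yaw 2.98 tilt [0.019 0.005] w 0.0219 F [ 0.362 -0.844  1.357] t 7.7 | units [ 0.021 -0.087 -0.158] turn -0.02
```

Emit:
carry_out:
  force: 25
  rows:
    - [1,0,-0.08,-0.1,0]
    - [1,0,0,0,0]
    - [1,0,0,0,0]
    - [1,0,0,0,0]
    - [1,0,0,0,0]
    - [1,0,0,-0.3,0]
    - [1,0,0,-0.6,0]
    - [1,0,0,-0.9,0]
    - [1,0,0,-1,0]
    - [1,0,0,-1,0]
    - [1,0,0,-1,0]
    - [1,0,0,-0.8,0]
    - [1,0,0,0,0]

```text
time: 8.73
ee_pos: [0.3958, -0.3751, 0.2369]
eef_rot: [1.0, 0.024, 0.011, -0.001]
ft_force: [0.5, -0.2, -1.8]
width: 0.0079
```

```bash
python3 - <<'E'
from h import *
print(atz('top',(304.2,203.3),.047),read_state()['joint_torque'])
E
python3 g.py 0.5 -0.20 0.225 -5
```

```text
[ 0.52866989 -0.13154581  0.047     ] [ -1.23831645 -30.90029597   6.77138016 -37.76036024   0.20173073
   1.12935092  -0.37706483]
pos [ 0.396 -0.375  0.237] yaw 2.77 tilt [0.021 0.004] w 0.0079 F [ 0.525 -0.228 -1.841] t 8.7 | units [ 3.744 -5.66   0.489] turn 1.55
```

Emit:
carry_out:
  rows:
    - [1,0.3,-0.4,0,0.4]
    - [1,0.6,-0.8,0,0.4]
    - [1,0.65,-0.95,0,0.4]
    - [1,0.65,-1,0,0.4]
    - [1,0.65,-1,0,0.25]
    - [1,0.65,-1,0,0]
    - [1,0.4,-0.8,0,0]
    - [1,0.2,-0.4,0,0]
    - [1,0,0,0,0]
    - [1,0,0,0,0]

```text
time: 9.57
ee_pos: [0.5313, -0.1906, 0.2458]
eef_rot: [0.998, -0.066, 0.013, -0.002]
ft_force: [0.6, -0.1, -0.6]
width: 0.0076
```

```bash
sed -i "s/'rack','cradle_floor'\]/'rack','cradle_floor','pivot','poise_tab','arrest_knob']/;s/'cradle_floor':.047/'cradle_floor':.047,'pivot':.105,'poise_tab':.146,'arrest_knob':.1/" b.py;python3 b.py w3;  python3 g.py 0.5 -0.20 0.225 -5
```

```text
[ 0.5313 -0.1906  0.2458] [ 0.9978 -0.0658  0.0125 -0.0019] [-0.55  0.24  0.96  1.67 -0.22  1.31  0.32] 9.5667
slab_red_mid []
slab_green_mid []
slab_blue_mid []
slab_honey_mid []
slab_grey_mid []
rack []
cradle_floor [([262.0, 140.9], 0.57, array([ 0.5246, -0.1247,  0.047 ]))]
pivot [([256.5, 37.8], 0.55, array([ 0.5347, -0.0361,  0.105 ]))]
poise_tab []
arrest_knob []
pos [ 0.532 -0.19   0.246] yaw -7.60 tilt [0.026 0.003] w 0.0078 F [-0.131  1.002 -1.687] t 10.1 | units [-1.02   0.46   0.667] turn -0.52
```

View pics/w3.png

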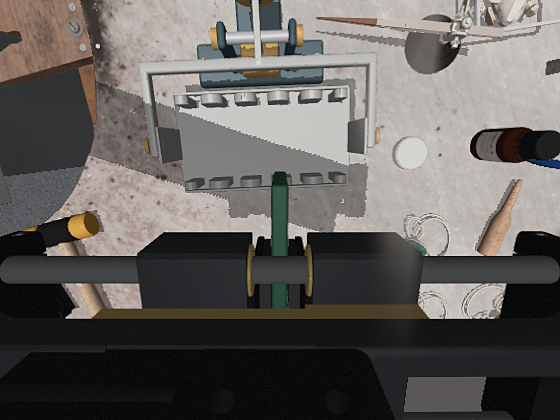

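```bash
cat > ov.py <<'E'
from h import *
import sys,json
def teeth(cx,cy,z,yaw):
    Rz=R.from_euler('z',yaw,degrees=True).as_matrix()
    P=[]
    for s in(-1,1):
        for x in(-85,-51,-17,17,51,85):
            P.append([x*1e-3,s*.043,.040])
    return np.array(P)@Rz.T+[cx,cy,z]
if __name__=='__main__':
    st=dict(ee_pos=np.array([0.5313,-0.1906,0.2458]),eef_rot=np.array([0.9978,-0.0658,0.0125,-0.0019]))
    im=cv2.imread('pics/w3.png');x0,y0=135,40;s=3.2
    c=cv2.resize(im[y0:215,x0:385],None,fx=s,fy=s,interpolation=cv2.INTER_CUBIC)
    for u in proj('wrist',teeth(.5246,-.1247,.047,-6.5),st): cv2.drawMarker(c,tuple(((u-[x0,y0]+.5)*s).astype(int).tolist()),(0,0,255),0,12,1)
    cv2.imwrite('pics/w3o.png',c)
E
python3 ov.py
```

```text
(no output)
```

View pics/w3o.png

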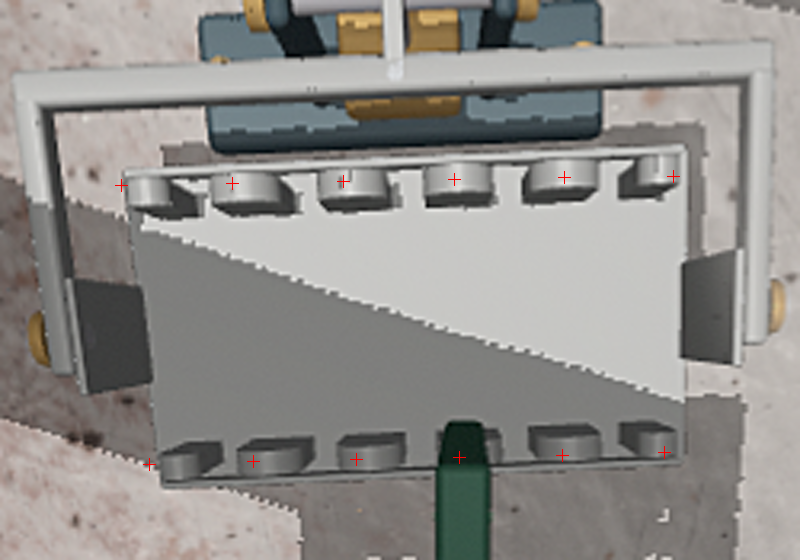

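```bash
python3 g.py 0.457 -0.117 0.155 -6.5
python3 - <<'E'
from h import *
st=read_state();print(ext('wrist',st)[2].round(3))
E
```

```text
pos [ 0.532 -0.19   0.246] yaw -7.60 tilt [0.026 0.003] w 0.0078 F [-0.131  1.002 -1.687] t 10.1 | units [-2.866 -2.079  2.97 ] turn -0.22
[[ 0.991 -0.135 -0.008  0.536]
 [-0.133 -0.962 -0.238 -0.127]
 [ 0.025  0.237 -0.971  0.393]
 [ 0.     0.     0.     1.   ]]
```

Emit:
carry_out:
  rows:
    - [1,-0.5,-0.4,0,-0.22]
    - [1,-0.8,-0.6,0.3,0]
    - [1,-0.8,-0.6,0.7,0]
    - [1,-0.6,-0.4,0.8,0]
    - [1,-0.15,-0.08,0.7,0]
    - [1,0,0,0.4,0]
    - [1,0,0,0,0]
    - [1,0,0,0,0]

```text
time: 10.78
ee_pos: [0.4532, -0.1166, 0.1536]
eef_rot: [0.998, -0.057, 0.014, -0.002]
ft_force: [1.3, -1.0, -0.2]
width: 0.0083
```

```bash
cat > ov2.py <<'E'
from ov import *
n=sys.argv[1];st=read_state();im=camera('wrist');cv2.imwrite(f'pics/{n}.png',im)
np.savez(f'pics/{n}.npz',**{k:st[k] for k in('ee_pos','eef_rot')})
print(st['ee_pos'],st['eef_rot'])
for u in proj('wrist',teeth(*map(float,sys.argv[2:6])),st): cv2.drawMarker(im,tuple(np.round(u).astype(int).tolist()),(0,0,255),0,8,1)
x0,y0=130,60
cv2.imwrite(f'pics/{n}o.png',cv2.resize(im[y0:320,x0:470],None,fx=2.3,fy=2.3,interpolation=cv2.INTER_CUBIC))
E
python3 ov2.py w4 .5246 -.1247 .047 -6.5;python3 g.py 0.457 -0.117 0.155 -6.5
```

```text
[ 0.45318449 -0.11664957  0.15356795] [ 0.99829966 -0.05650398  0.01420432 -0.00182247]
pos [ 0.453 -0.117  0.154] yaw -6.49 tilt [0.029 0.002] w 0.0077 F [ 0.05  -0.868 -1.142] t 10.8 | units [ 0.123 -0.005 -0.038] turn 0.0
```

View pics/w4o.png

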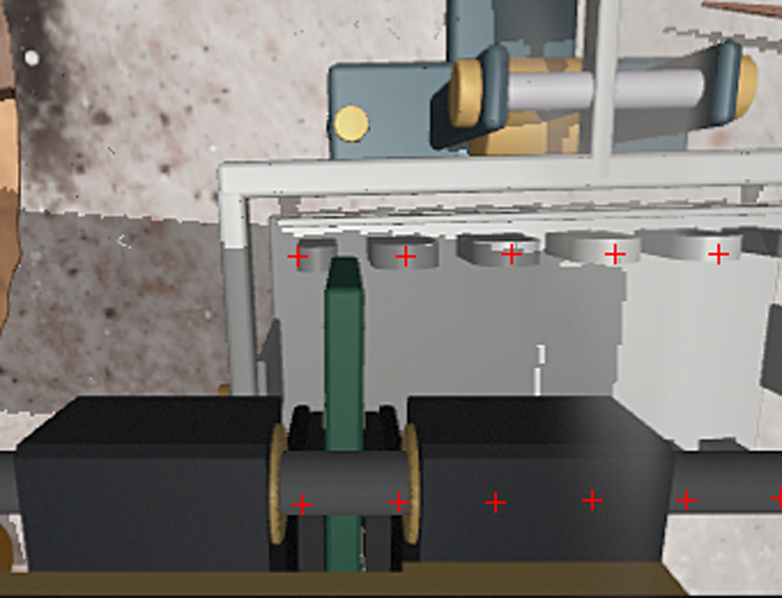

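Run:
```python
from h import *
np.set_printoptions(precision=4,suppress=True)
s3=dict(ee_pos=np.array([0.5313,-0.1906,0.2458]),eef_rot=np.array([0.9978,-0.0658,0.0125,-0.0019]));s4=np.load('pics/w4.npz')
A=[(246,178),(353,175),(459,172),(562,168)];B=[(404,240),(507,240),(607,240),(708,240)]
P=[]
for a,b in zip(A,B):
    p,e=tri([ray('wrist',np.array(a)/3.2+[134.5,39.5],s3),ray('wrist',np.array(b)/2.3+[129.5,59.5],s4)]);P.append(p);print(p,e)
# beam bar junction & pin heads could check; floor corner far-left: w3 crop (125,172)
P=np.array(P);print(np.diff(P,axis=0).mean(0)/.034)
# bare-eye: top camera pinpoint
for z in(.03,.047):print(atz('top',(304.2,203.3),z))
# slab held in w4: predicted slab corners at TCP-0.011 centre
M=R.from_quat(s4['eef_rot']).as_matrix()
for Y in(-.045,.045):
  for Z in(-.02,.042):
    print(Y,Z,[((proj('wrist',M@np.array([X,Y,Z])+s4['ee_pos'],s4)[0]-[129.5,59.5])*2.3).round() for X in(-.004,.004)])
```

```text
[ 0.4805 -0.0726  0.0723] [np.float64(2.8101436218686038e-05), np.float64(2.8101436218651842e-05)]
[ 0.5148 -0.0765  0.0743] [np.float64(5.795410909351132e-05), np.float64(5.795410909340561e-05)]
[ 0.5485 -0.0802  0.0751] [np.float64(7.374805429459173e-05), np.float64(7.374805429457873e-05)]
[ 0.5809 -0.0837  0.0789] [np.float64(1.3483255930271063e-05), np.float64(1.348325593021026e-05)]
[ 0.9842 -0.1084  0.0647]
[ 0.5311 -0.1329  0.03  ]
[ 0.5287 -0.1315  0.047 ]
-0.045 -0.02 [array([325., 291.]), array([367., 291.])]
-0.045 0.042 [array([331., 257.]), array([360., 257.])]
0.045 -0.02 [array([328., 690.]), array([364., 690.])]
0.045 0.042 [array([333., 545.]), array([358., 545.])]
```

```bash
python3 - <<'E'
from h import *
np.set_printoptions(precision=4,suppress=True)
s3=dict(ee_pos=np.array([0.5313,-0.1906,0.2458]),eef_rot=np.array([0.9978,-0.0658,0.0125,-0.0019]))
f=lambda x,y,z:atz('wrist',np.array((x,y))/3.2+[134.5,39.5],z,s3)
n=[f(268,458,.075),f(370,455,.075),f(564,450,.075)];print(n)
print([f(*p,.075) for p in((246,178),(353,175),(459,172),(562,168))])
print('floor corners',[f(*p,.035) for p in((125,172),(685,148),(162,487),(682,462))])
print('fork pins',f(38,335,.1),f(778,305,.1), 'fork joint',f(395,75,.105))
E
python3 g.py 0.4595 -0.115 0.1 -6.3
```

```text
[array([ 0.4717, -0.1624,  0.075 ]), array([ 0.5063, -0.1661,  0.075 ]), array([ 0.5724, -0.1733,  0.075 ])]
[array([ 0.4809, -0.0731,  0.075 ]), array([ 0.5148, -0.0766,  0.075 ]), array([ 0.5485, -0.0801,  0.075 ]), array([ 0.5814, -0.0831,  0.075 ])]
floor corners [array([ 0.4316, -0.0587,  0.035 ]), array([ 0.632 , -0.0766,  0.035 ]), array([ 0.4211, -0.1724,  0.035 ]), array([ 0.6221, -0.1901,  0.035 ])]
fork pins [ 0.4146 -0.1132  0.1   ] [ 0.6396 -0.1342  0.1   ] fork joint [ 0.5328 -0.0566  0.105 ]
pos [ 0.453 -0.117  0.154] yaw -6.49 tilt [0.029 0.002] w 0.0077 F [ 0.05  -0.868 -1.142] t 10.8 | units [ 0.146 -0.071  1.797] turn -0.04
```

Emit:
carry_out:
  rows:
    - [1,0.16,-0.02,0.3,0]
    - [1,0,0,0.4,0]
    - [1,0,0,0.3,0]
    - [1,0,0,0,0]
    - [1,0,0,0,0]

```text
time: 11.25
ee_pos: [0.4631, -0.1188, 0.1274]
eef_rot: [0.998, -0.058, 0.017, -0.001]
ft_force: [0.3, -0.3, -0.6]
width: 0.008
```

```bash
python3 ov2.py w5 .5267 -.1235 .035 -6;python3 g.py 0.459 -0.1164 0.08 -6
```

```text
[ 0.46307148 -0.11881982  0.12739819] [ 0.99817786 -0.05775509  0.01743302 -0.00118186]
pos [ 0.463 -0.119  0.127] yaw -6.61 tilt [0.035 0.001] w 0.0076 F [ 0.151  0.226 -1.196] t 11.3 | units [-0.2   -0.053  1.576] turn -0.12
```

View pics/w5o.png

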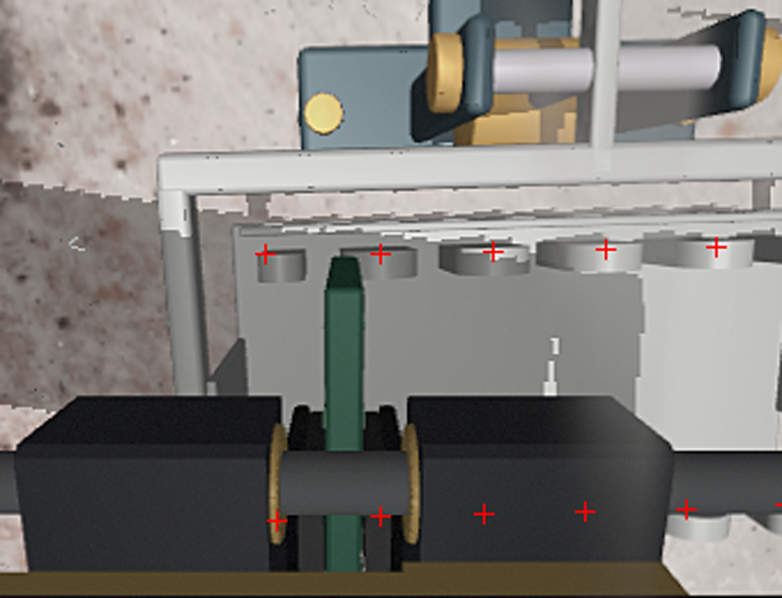

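Emit:
carry_out:
  rows:
    - [1,0,0,0,0]
    - [1,0,0,0,0]
    - [1,0,0,0,0]
    - [1,0,0,0,0]
    - [1,0,0,0,0]
    - [1,0,0,0,0]
    - [1,0,0,0,0]
    - [1,0,0,0,0]
    - [1,0,0,0,0]
    - [1,0,0,0,0]

```text
time: 12.13
ee_pos: [0.4644, -0.1189, 0.1298]
eef_rot: [0.998, -0.058, 0.019, -0.002]
ft_force: [-0.3, 0.3, -0.3]
width: 0.0081
```

```bash
python3 g.py 0.459 -0.1164 0.08 -6
```

```text
pos [ 0.464 -0.119  0.13 ] yaw -6.63 tilt [0.039 0.001] w 0.0081 F [-0.301  0.296 -0.331] t 12.1 | units [-0.25  -0.054  1.652] turn -0.13
```

Emit:
carry_out:
  rows:
    - [1,-0.25,-0.05,0.2,-0.1]
    - [1,0,0,0.35,0]
    - [1,0,0,0.4,0]
    - [1,0,0,0.4,0]

```text
time: 12.47
ee_pos: [0.4588, -0.1163, 0.0888]
eef_rot: [0.998, -0.053, 0.021, -0.002]
ft_force: [-2.6, -1.9, 35.0]
width: 0.008
```

```bash
python3 g.py 0.459 -0.1164 0.08 -6; python3 ov2.py w6 .5267 -.1235 .035 -6
```

```text
pos [ 0.459 -0.116  0.089] yaw -6.03 tilt [0.043 0.002] w 0.0080 F [-2.647 -1.853 34.996] t 12.5 | units [-0.005  0.003  0.294] turn -0.01
[ 0.45878629 -0.11633704  0.08881296] [ 0.99838592 -0.05254709  0.02143182 -0.00224502]
```

View pics/w6o.png

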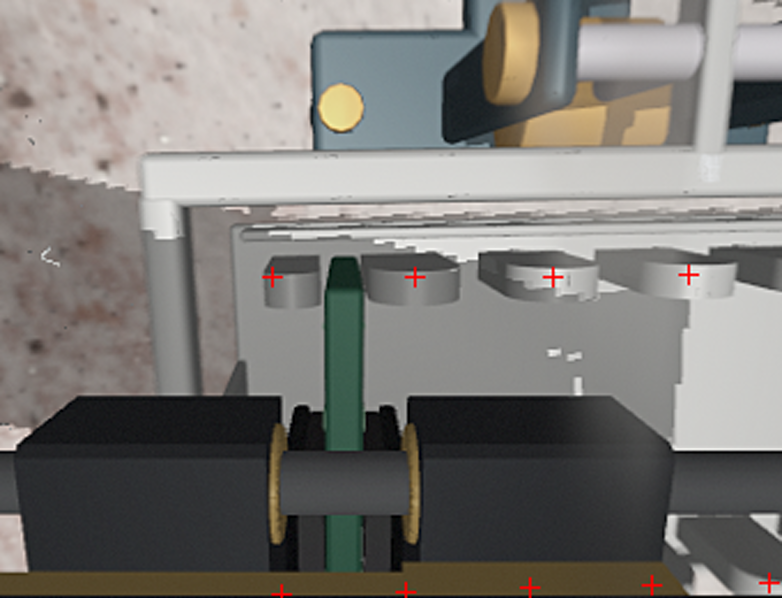

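Emit:
carry_out:
  rows:
    - [1,0,0,-0.05,0]
    - [0.5,0,0,0,0]
    - [0.5,0,0,0,0]
    - [0.5,0,0,0,0]
    - [0.5,0,0,-0.5,0]
    - [0.5,0,0,-0.9,0]
    - [0.5,0,0,-1,0]
    - [0.5,0,0,-0.7,0]
    - [0.5,0,0,0,0]

```text
time: 13.27
ee_pos: [0.4507, -0.1166, 0.1831]
eef_rot: [0.998, -0.052, 0.018, -0.001]
ft_force: [1.5, -0.5, 0.3]
width: 0.022
```

```bash
python3 g.py 0.459 -0.1164 0.08 -6; python3 b.py w7|grep -E "green|cradle|rack"
python3 - <<'E'
from h import *
for c in('scene','top'):
    im=camera(c);cv2.imwrite(f'pics/{c}7.png',im)
    print(c,[(x['xy'],x['conf']) for x in pinpoint('slab_green_mid',c)[:2]],[x['xy'] for x in pinpoint('rack',c)[:1]])
print(read_state()['joint_positions'],read_state()['eef_rot'])
E
```

```text
pos [ 0.451 -0.117  0.183] yaw -5.99 tilt [ 0.037 -0.001] w 0.0220 F [ 1.484 -0.549  0.304] t 13.3 | units [ 0.147 -0.026  3.443] turn 0.0
slab_green_mid [([284.2, 213.2], 0.72, array([ 0.4597, -0.1251,  0.043 ]))]
rack []
cradle_floor [([348.6, 205.7], 0.7, array([ 0.5248, -0.1237,  0.047 ]))]
scene [] []
top [] [[383.7, 224.0]]
[-0.78245043 -0.0730964   0.92634764  2.00684842  0.06150138  1.14786569
  0.01481144] [ 9.98514982e-01 -5.21386521e-02  1.57898296e-02  2.71519277e-04]
```

View pics/w7.png

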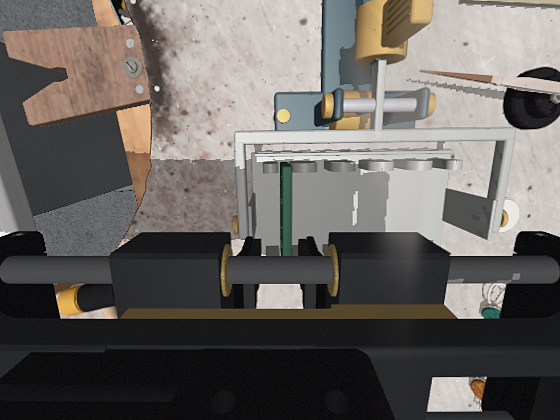

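```bash
python3 g.py 0.4345 -0.373 0.14 3.1
```

```text
pos [ 0.449 -0.116  0.18 ] yaw -5.98 tilt [ 0.032 -0.002] w 0.0220 F [ 0.318 -0.021 -0.572] t 14.1 | units [0.362 8.559 1.322] turn -1.82
```

Emit:
carry_out:
  rows:
    - [0.5,0,0.4,0,-0.6]
    - [0.5,0,0.8,0,-0.6]
    - [0.5,-0.15,1,0,-0.6]
    - [0.5,-0.15,1,0,0]
    - [0.5,-0.15,1,0,0]
    - [0.5,-0.15,1,0,0]
    - [0.5,-0.15,1,0.2,0]
    - [0.5,-0.1,1,0.5,0]
    - [0.5,0,0.8,0.5,0]
    - [0.5,0,0.4,0.2,0]
    - [0.5,0,0,0,0]
    - [0.5,0,0,0,0]

```text
time: 15.12
ee_pos: [0.4363, -0.3788, 0.1349]
eef_rot: [0.999, 0.036, 0.017, 0.002]
ft_force: [0.1, -0.3, -0.2]
width: 0.0215
```

```bash
python3 b.py w8|grep -E "slab|rack"; python3 g.py 0.4345 -0.373 0.055 3.1
```

```text
slab_red_mid [([273.2, 209.8], 0.61, array([ 0.4333, -0.372 ,  0.043 ]))]
slab_green_mid []
slab_blue_mid [([393.3, 215.9], 0.94, array([ 0.5368, -0.3708,  0.043 ])), ([317.6, 213.6], 0.58, array([ 0.4712, -0.3729,  0.043 ]))]
slab_honey_mid [([355.3, 214.5], 0.62, array([ 0.5036, -0.3717,  0.043 ]))]
slab_grey_mid [([314.3, 213.8], 0.79, array([ 0.4684, -0.3733,  0.043 ])), ([309.0, 203.1], 0.62, array([ 0.463 , -0.3643,  0.043 ]))]
rack [([306.2, 202.9], 0.97, array([ 0.4668, -0.3734,  0.    ]))]
pos [ 0.437 -0.378  0.136] yaw 4.28 tilt [ 0.037 -0.002] w 0.0217 F [-0.419  0.095  0.522] t 15.7 | units [-0.178 -0.184  2.68 ] turn 0.24
```

Emit:
carry_out:
  rows:
    - [0.5,-0.18,-0.18,0.2,0.22]
    - [0.5,0,0,0.5,0]
    - [0.5,0,0,0.7,0]
    - [0.5,0,0,0.7,0]
    - [0.5,0,0,0.5,0]
    - [0.5,0,0,0,0]

```text
time: 16.17
ee_pos: [0.436, -0.3729, 0.0562]
eef_rot: [0.999, 0.028, 0.02, 0.002]
ft_force: [0.1, 1.0, -0.2]
width: 0.0217
```

```bash
python3 g.py 0.4345 -0.373 0.055 3.1
```

```text
pos [ 0.436 -0.373  0.056] yaw 3.20 tilt [ 0.041 -0.003] w 0.0217 F [ 0.086  1.006 -0.206] t 16.2 | units [-0.053 -0.001  0.039] turn 0.02
```

Emit:
carry_out:
  rows:
    - [1,-0.04,0,0,0]
    - [1,0,0,0,0]
    - [1,0,0,0,0]
    - [1,0,0,-0.3,0]
    - [1,0,0,-0.8,0]
    - [1,0,0,-1,0]
    - [1,0,0,-1,0]
    - [1,0,0,-1,0]
    - [1,0,-0.5,-0.6,0.6]
    - [1,0.3,-1,0,0.6]
    - [1,0.3,-1,0,0.6]

```text
time: 17.08
ee_pos: [0.4437, -0.3051, 0.214]
eef_rot: [0.998, -0.06, 0.024, 0.002]
ft_force: [1.2, 1.4, -1.4]
width: 0.0077
```

```bash
python3 g.py 0.4925 -0.1200 0.14 -6
```

```text
pos [ 0.444 -0.305  0.214] yaw -6.93 tilt [ 0.047 -0.008] w 0.0077 F [ 1.211  1.444 -1.355] t 17.1 | units [ 0.752 -6.327  2.493] turn -0.19
```

Emit:
carry_out:
  rows:
    - [1,0.1,-1,0,-0.15]
    - [1,0.1,-1,0,0]
    - [1,0.1,-1,0.2,0]
    - [1,0.1,-1,0.5,0]
    - [1,0.1,-1,0.6,0]
    - [1,0,-0.6,0.6,0]
    - [1,0,-0.2,0.3,0]
    - [1,0,0,0,0]

```text
time: 17.75
ee_pos: [0.4849, -0.1243, 0.1543]
eef_rot: [0.998, -0.056, 0.029, -0.003]
ft_force: [1.0, -0.9, -1.0]
width: 0.0076
```

```bash
python3 g.py 0.4925 -0.1200 0.089 -6
```

```text
pos [ 0.485 -0.124  0.154] yaw -6.38 tilt [0.058 0.003] w 0.0076 F [ 1.049 -0.921 -1.034] t 17.8 | units [ 0.111 -0.15   2.19 ] turn -0.08
```

Emit:
carry_out:
  rows:
    - [1,0.25,-0.15,0.1,-0.08]
    - [1,0,0,0.2,0]
    - [1,-0.02,0,0.4,0]
    - [1,-0.03,0,0.5,0]

```text
time: 18.08
ee_pos: [0.4949, -0.1265, 0.1233]
eef_rot: [0.998, -0.055, 0.032, -0.003]
ft_force: [-12.7, -0.2, 22.0]
width: 0.0083
```

```bash
python3 g.py 0.492 -0.1200 0.089 -6;  python3 ov2.py w9 .5267 -.1235 .047 -6
```

```text
pos [ 0.495 -0.127  0.123] yaw -6.30 tilt [0.064 0.002] w 0.0083 F [-12.688  -0.197  21.976] t 18.1 | units [-0.193 -0.195  1.136] turn -0.06
[ 0.49492438 -0.12652222  0.12333799] [ 0.99798838 -0.05477246  0.03180597 -0.00274925]
```

View pics/w9o.png

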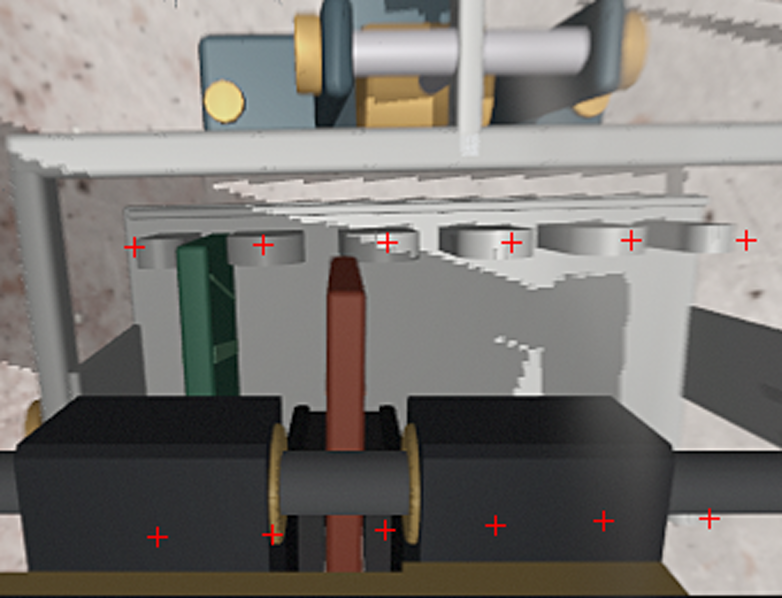

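Emit:
carry_out:
  rows:
    - [1,0,0,-0.4,0]
    - [1,-0.2,-0.2,0,0]
    - [1,0,0,0,0]

```text
time: 18.38
ee_pos: [0.4845, -0.1264, 0.1333]
eef_rot: [0.998, -0.06, 0.029, -0.0]
ft_force: [-0.6, -0.0, -1.4]
width: 0.0075
```

```bash
python3 g.py 0.490 -0.1200 0.125 -6
```

```text
pos [ 0.484 -0.126  0.133] yaw -6.86 tilt [ 0.057 -0.002] w 0.0075 F [-0.588 -0.023 -1.4  ] t 18.4 | units [ 0.141 -0.234  0.287] turn -0.17
```

Emit:
carry_out:
  rows:
    - [1,0.15,-0.22,0.1,-0.15]
    - [1,0,0,0.2,0]
    - [1,-0.02,0,0.35,0]

```text
time: 18.63
ee_pos: [0.4925, -0.1226, 0.1164]
eef_rot: [0.998, -0.054, 0.031, -0.001]
ft_force: [-5.1, -0.8, 0.9]
width: 0.008
```

```bash
python3 g.py 0.491 -0.1200 0.089 -6
```

```text
pos [ 0.493 -0.123  0.116] yaw -6.18 tilt [ 0.063 -0.001] w 0.0080 F [-5.125 -0.822  0.934] t 18.6 | units [-0.117 -0.077  0.908] turn -0.04
```

Emit:
carry_out:
  rows:
    - [1,-0.08,-0.08,0.3,-0.04]
    - [1,-0.02,0,0.4,0]
    - [1,-0.02,0,0.35,0]

```text
time: 18.88
ee_pos: [0.4932, -0.1207, 0.0839]
eef_rot: [0.998, -0.052, 0.033, -0.001]
ft_force: [-14.1, 3.0, 42.8]
width: 0.0081
```

```bash
python3 g.py 0.491 -0.1200 0.089 -6
```

```text
pos [ 0.493 -0.121  0.084] yaw -5.96 tilt [ 0.065 -0.002] w 0.0081 F [-14.137   3.019  42.831] t 18.9 | units [-0.064 -0.016 -0.173] turn 0.01
```

Emit:
carry_out:
  rows:
    - [1,0,0,-0.15,0]
    - [0.5,0,0,0,0]
    - [0.5,0,0,0,0]
    - [0.5,-0.03,0,-0.5,0]
    - [0.5,-0.06,0,-1,0]
    - [0.5,-0.06,0,-1,0]
    - [0.5,-0.06,0,-1,0]
    - [0.5,0,0,-1,0]

```text
time: 19.55
ee_pos: [0.4744, -0.122, 0.2179]
eef_rot: [0.998, -0.054, 0.026, 0.005]
ft_force: [0.2, 1.8, 0.1]
width: 0.0217
```

```bash
python3 g.py 0.35 -0.1200 0.25 -6;python3 -c "
from bench import *
print(read_state()['joint_positions'].round(2))"
```

```text
pos [ 0.474 -0.122  0.218] yaw -6.12 tilt [ 0.051 -0.013] w 0.0217 F [0.178 1.767 0.057] t 19.6 | units [-4.071  0.387 -1.281] turn -0.02
[-1.08 -0.12  1.2   1.92  0.13  1.22 -0.04]
```

Emit:
carry_out:
  rows:
    - [0.5,-1,0,0,0]
    - [0.5,-1,0,0,0]
    - [0.5,-1,0,0,0]
    - [0.5,-1,0,0,0]
    - [0.5,-1,0,0,0]
    - [0.5,-1,0,0,0]

```text
time: 20.05
ee_pos: [0.3301, -0.1053, 0.218]
eef_rot: [0.998, -0.051, 0.037, 0.002]
ft_force: [-1.1, -0.1, 0.6]
width: 0.0219
```

```bash
python3 g.py 0.469 -0.3730 0.14 3.1;python3 -c "
from bench import *
print(read_state()['joint_positions'].round(2))"
```

```text
pos [ 0.33  -0.105  0.218] yaw -5.90 tilt [ 0.074 -0.008] w 0.0219 F [-1.094 -0.07   0.597] t 20.1 | units [5.314 8.397 3.009] turn -1.8
[-0.52 -0.5   0.52  2.2   0.26  1.31 -0.2 ]
```

Emit:
carry_out:
  rows:
    - [0.5,1,0.3,-0.3,0]
    - [0.5,1,0.5,-0.3,0]
    - [0.5,1,0.7,0,0]
    - [0.5,1,0.7,0,0]
    - [0.5,0.8,1,0,0]
    - [0.5,0.5,1,0,0]

```text
time: 20.55
ee_pos: [0.4706, -0.2519, 0.2466]
eef_rot: [0.998, -0.051, 0.04, 0.002]
ft_force: [1.1, 0.1, -0.5]
width: 0.0219
```

```bash
python3 g.py 0.469 -0.3730 0.14 3.1;python3 -c "
from bench import *
print(read_state()['joint_positions'].round(2),read_state()['joint_vel'].round(2))"
```

```text
pos [ 0.471 -0.252  0.247] yaw -5.84 tilt [ 0.079 -0.009] w 0.0219 F [ 1.133  0.053 -0.487] t 20.6 | units [0.074 4.018 3.572] turn -1.79
[-0.57  0.07  1.06  1.79 -0.1   1.24  0.41] [ 0.47  1.41  0.94 -0.7  -1.39  0.03  1.77]
```

Emit:
carry_out:
  rows:
    - [0.5,1,0,0,-0.5]
    - [0.5,1,0,0,-0.5]
    - [0.5,1,0,0,-0.5]
    - [0.5,1,0,0,0]
    - [0.5,1,0,0,0]
    - [0.5,1,0,0,0]

```text
time: 21.05
ee_pos: [0.656, -0.2645, 0.2575]
eef_rot: [0.999, 0.015, 0.039, 0.008]
ft_force: [-0.0, -1.0, 1.8]
width: 0.0214
```

```bash
python3 g.py 0.469 -0.3730 0.14 3.1;python3 -c "
from bench import *
print(read_state()['joint_positions'].round(2),read_state()['joint_vel'].round(2))"
```

```text
pos [ 0.656 -0.265  0.258] yaw 1.74 tilt [ 0.078 -0.014] w 0.0214 F [-0.009 -0.993  1.786] t 21.1 | units [-6.625  3.368  3.468] turn -0.27
[-0.26  0.58  0.92  1.3  -0.49  1.4   0.65] [ 0.52  0.8  -0.29 -1.14 -0.47  0.4  -0.16]
```

Emit:
carry_out:
  rows:
    - [0.5,1,0,0,0]
    - [0.5,1,0,0,0]
    - [0.5,1,0,0,0]
    - [0.5,1,0,0,0]
    - [0.5,1,0,0,0]
    - [0.5,1,0,0,0]

```text
time: 21.55
ee_pos: [0.8353, -0.2554, 0.2637]
eef_rot: [0.999, 0.018, 0.038, 0.005]
ft_force: [1.4, 0.8, 0.5]
width: 0.0217
```

```bash
python3 g.py 0.469 -0.3730 0.14 3.1;python3 -c "
from bench import *
print(read_state()['joint_positions'].round(2),read_state()['joint_vel'].round(2))"
```

```text
pos [ 0.835 -0.255  0.264] yaw 2.10 tilt [ 0.075 -0.008] w 0.0217 F [1.387 0.827 0.493] t 21.6 | units [-12.62    3.433   3.227] turn -0.2
[ 0.06  1.01  0.8   0.5  -0.69  1.68  0.44] [ 0.74  0.86 -0.19 -1.97 -0.34  0.68 -0.61]
```

Emit:
carry_out:
  rows:
    - [0.5,0,0,0,0]
    - [0.5,0,0,0,0]
    - [0.5,0,0,0,0]
    - [0.5,0,0,0,0]
    - [0.5,0,0,0,0]
    - [0.5,0,0,0,0]
    - [0.5,0,0,0,0]
    - [0.5,0,0,0,0]
    - [0.5,0,0,0,0]
    - [0.5,0,0,0,0]

```text
time: 22.38
ee_pos: [0.8364, -0.2552, 0.2598]
eef_rot: [0.999, 0.019, 0.037, 0.004]
ft_force: [0.2, -1.5, -0.6]
width: 0.0215
```

```bash
cat > s.py <<'E'
from h import *
np.set_printoptions(precision=4,suppress=True)
s=read_state();M=R.from_quat(s['eef_rot']).as_matrix()
print(s['ee_pos'],M[:2,2],s['joint_positions'],s['joint_vel'],s['joint_torque'].round(2),s['time'])
E
python3 s.py
```

```text
[ 0.8364 -0.2552  0.2598] [ 0.0733 -0.0063] [ 0.0597  1.0171  0.7936  0.4938 -0.6879  1.6823  0.4449] [-0.0047 -0.0097 -0.0001  0.0066 -0.     -0.002  -0.0008] [  0.04 -96.73  13.09 -31.16  -0.16  -0.31  -0.  ] 22.3833
```

Emit:
carry_out:
  rows:
    - [0.5,0,0,0,0]
    - [0.5,0,0,0,0]
    - [0.5,0,0,0,0]
    - [0.5,0,0,0,0]
    - [0.5,0,0,0,0]
    - [0.5,0,0,0,0]
    - [0.5,0,0,0,0]
    - [0.5,0,0,0,0]
    - [0.5,0,0,0,0]
    - [0.5,0,0,0,0]

```text
time: 23.22
ee_pos: [0.8364, -0.2552, 0.2599]
eef_rot: [0.999, 0.019, 0.037, 0.004]
ft_force: [0.1, 0.5, -0.3]
width: 0.0216
```

```bash
python3 s.py
```

```text
[ 0.8364 -0.2552  0.2599] [ 0.0735 -0.0064] [ 0.0597  1.0168  0.7937  0.4939 -0.6879  1.6822  0.445 ] [0.001  0.0019 0.0001 0.0001 0.     0.0003 0.0015] [ -0.   -96.79  13.08 -31.23  -0.16  -0.31  -0.01] 23.2167
```

Emit:
carry_out:
  rows:
    - [0.5,1,0,0,0]
    - [0.5,1,0,0,0]
    - [0.5,1,0,0,0]
    - [0.5,1,0,0,0]
    - [0.5,1,0,0,0]

```text
time: 23.63
ee_pos: [0.8945, -0.2437, 0.2343]
eef_rot: [0.998, 0.003, 0.063, 0.007]
ft_force: [-0.6, -0.3, -0.1]
width: 0.0217
```

```bash
python3 s.py
```

```text
[ 0.8945 -0.2437  0.2343] [ 0.1262 -0.0137] [ 0.1555  1.2227  1.1949  0.162  -1.172   1.7309  0.3136] [-0.1134  0.1294  0.6519 -0.0051 -0.6375 -0.2803 -0.0756] [  -0.42 -107.03    4.45  -17.26    0.13    0.14    0.09] 23.6333
```

Emit:
carry_out:
  rows:
    - [0.5,-1,0,0,0]
    - [0.5,-1,0,0,0]
    - [0.5,-1,0,0,0]
    - [0.5,-1,0,0,0]
    - [0.5,-1,0,0,0]
    - [0.5,-1,0,0,0]
    - [0.5,-1,0,0,0]
    - [0.5,-1,0,0,0]
    - [0.5,-1,0,0.2,0]
    - [0.5,-1,0,0.4,0]
    - [0.5,-1,0,0.4,0]
    - [0.5,-1,0,0.4,0]
    - [0.5,-1,0,0.4,0]
    - [0.5,-0.5,0,0.2,0]

```text
time: 24.8
ee_pos: [0.5336, -0.2455, 0.1214]
eef_rot: [0.998, 0.012, 0.064, 0.008]
ft_force: [0.1, 0.2, 0.4]
width: 0.0216
```

```bash
python3 s.py
```

```text
[ 0.5336 -0.2455  0.1214] [ 0.1284 -0.0147] [-0.6273  0.613   1.3167  1.8586 -0.7464  1.1018  0.9746] [-0.1513 -0.295   0.0135  0.4591  0.153  -0.351   0.1182] [ -0.67 -38.76  21.03 -32.03  -0.81  -0.12  -0.01] 24.8
```

Emit:
carry_out:
  rows:
    - [0.5,-1,0,0.1,0]
    - [0.5,-1,0,0.1,0]
    - [0.5,-1,0,0.1,0]
    - [0.5,-1,0,0.1,0]
    - [0.5,-1,0,0.1,0]
    - [0.5,-1,0,0.1,0]
    - [0.5,-1,0,0.1,0]

```text
time: 25.38
ee_pos: [0.3476, -0.2482, 0.0764]
eef_rot: [0.998, 0.014, 0.059, 0.005]
ft_force: [-0.6, 1.0, -1.3]
width: 0.022
```

```bash
python3 s.py
```

```text
[ 0.3476 -0.2482  0.0764] [ 0.1172 -0.0093] [-0.7085 -0.1912  1.2343  2.2606  0.1731  0.8449  0.4484] [ 0.6994 -1.5584 -0.8214  0.5967  1.9288  0.1127 -1.3218] [ -7.66  13.62  -2.79 -35.63  -4.18  -1.31   2.6 ] 25.3833
```

Emit:
carry_out:
  rows:
    - [0.5,-1,0,-0.1,0]
    - [0.5,-1,0,-0.1,0]
    - [0.5,-1,0,-0.1,0]
    - [0.5,-1,0,-0.1,0]

```text
time: 25.72
ee_pos: [0.23, -0.2573, 0.0794]
eef_rot: [0.998, 0.016, 0.06, 0.005]
ft_force: [-9.2, -8.5, -1.8]
width: 0.022
```

```bash
python3 s.py
```

```text
[ 0.23   -0.2573  0.0794] [ 0.1205 -0.0076] [-0.2654 -0.5006  0.9241  2.4168  0.4026  0.9723  0.4295] [ 1.1369 -0.031  -0.403   0.0035  0.0136  0.4336  0.6751] [ -21.37 -166.52  -14.69    5.27    0.3    -1.89   -2.48] 25.7167
```

Emit:
carry_out:
  rows:
    - [0.5,-0.7,0,0,0]
    - [0.5,-0.7,0,0,0]

```text
time: 25.88
ee_pos: [0.1931, -0.2729, 0.0841]
eef_rot: [0.998, 0.015, 0.055, -0.0]
ft_force: [0.6, -0.2, -0.2]
width: 0.0217
```

```bash
python3 s.py
```

```text
[ 0.1931 -0.2729  0.0841] [0.11   0.0024] [-0.1111 -0.4996  0.8881  2.4155  0.365   1.0033  0.5688] [ 0.9275 -0.0066 -0.2004  0.0004 -0.1969  0.1876  0.8262] [ -7.38   7.   -10.24 -32.13   0.19  -0.6   -1.89] 25.8833
```

Emit:
carry_out:
  rows:
    - [0.5,1,0,-0.5,0]
    - [0.5,1,0,-0.5,0]
    - [0.5,1,0,-0.5,0]
    - [0.5,0.7,-0.7,-0.3,0]
    - [0.5,0.4,-1,-0.2,0]
    - [0.5,0,-1,0,0]
    - [0.5,0,-1,0,0]
    - [0.5,0,-1,0,0]
    - [0.5,0,-1,0,0]
    - [0.5,0,-1,0,0]
    - [0.5,0,-0.5,0,0]

```text
time: 26.8
ee_pos: [0.3069, -0.0535, 0.1651]
eef_rot: [0.998, -0.001, 0.062, -0.002]
ft_force: [0.5, -0.7, 0.9]
width: 0.0215
```

```bash
python3 s.py
```

```text
[ 0.3069 -0.0535  0.1651] [0.124  0.0035] [-0.194  -0.4835  0.1744  2.367   0.0902  1.1286 -0.0697] [ 0.0239 -0.016  -0.5248  0.0472 -0.1842 -0.0129 -0.3879] [ -0.1   -5.24  -2.4  -38.23   0.02  -0.55   0.21] 26.8
```

Emit:
carry_out:
  rows:
    - [0.5,-0.7,0,0,0]
    - [0.5,-0.7,0,0,0]
    - [0.5,-0.7,0,0,0]

```text
time: 27.05
ee_pos: [0.2889, -0.054, 0.1645]
eef_rot: [0.998, 0.004, 0.064, -0.003]
ft_force: [-0.9, -0.2, 0.8]
width: 0.0217
```

```bash
python3 s.py
```

```text
[ 0.2889 -0.054   0.1645] [0.1272 0.0072] [ 0.1971 -0.4966 -0.1143  2.3853 -0.0814  1.1248  0.132 ] [ 1.5842 -0.0455 -1.1129  0.0757 -0.6761 -0.0101  0.8311] [-14.18  -2.4    4.36 -38.39   1.18  -0.66  -1.91] 27.05
```

Emit:
carry_out:
  rows:
    - [0.5,-1,0,0,0]
    - [0.5,-1,0,0,0]
    - [0.5,-1,0,0,0]

```text
time: 27.3
ee_pos: [0.2641, -0.0659, 0.146]
eef_rot: [0.999, 0.004, 0.044, -0.008]
ft_force: [-0.7, -0.8, 0.8]
width: 0.0218
```

```bash
python3 s.py
```

```text
[ 0.2641 -0.0659  0.146 ] [0.0886 0.0161] [ 0.4937 -0.5    -0.2896  2.4167 -0.1919  1.1307  0.3152] [ 0.254  -0.0008  0.1454 -0.0008  0.0541  0.2201  0.3501] [  0.35  -6.17  -0.12 -28.95  -1.45  -1.44   0.03] 27.3
```

Works: the lean fell to 0.089. Continue.

Emit:
carry_out:
  rows:
    - [0.5,-1,-0.2,0,0]
    - [0.5,-1,-0.2,0,0]
    - [0.5,-1,-0.2,0,0]
    - [0.5,-1,-0.2,0,0]

```text
time: 27.63
ee_pos: [0.229, -0.076, 0.1456]
eef_rot: [1.0, 0.002, 0.002, -0.022]
ft_force: [-0.6, -0.6, -0.8]
width: 0.0217
```

```bash
python3 s.py
```

```text
[ 0.229  -0.076   0.1456] [0.0043 0.0444] [ 0.5651 -0.4995 -0.2795  2.4157 -0.1873  1.2246  0.3886] [ 0.2123  0.0033  0.0672 -0.001   0.0339  0.2889  0.2564] [ -1.33  -3.24   1.98 -36.94  -0.36  -0.48  -0.62] 27.6333
```

Emit:
carry_out:
  rows:
    - [0.5,-1,0.2,0,0]
    - [0.5,0.5,0,-0.3,0]
    - [0.5,1,0.3,-0.5,0]
    - [0.5,1,0.5,-0.5,0]
    - [0.5,1,0.8,-0.3,0]
    - [0.5,1,1,0,0]
    - [0.5,1,1,0,0]
    - [0.5,1,1,0,0]
    - [0.5,0.8,1,0,0]
    - [0.5,0.4,1,0,0]
    - [0.5,0.2,1,0,0]
    - [0.5,0,0.8,0,-0.3]
    - [0.5,0,0,0,0]

```text
time: 28.72
ee_pos: [0.4561, -0.3522, 0.1741]
eef_rot: [0.999, 0.021, -0.012, -0.026]
ft_force: [-1.2, -1.4, -0.2]
width: 0.0221
```

```bash
python3 s.py; python3 g.py .469 -.373 .14 3.1
```

```text
[ 0.4561 -0.3522  0.1741] [-0.0257  0.0511] [ 0.7488  0.3131 -0.187   1.6226  0.0295  1.2605  0.6014] [-0.0209  0.0143 -0.0306  0.0032 -0.0057  0.0151 -0.0671] [ -2.34 -57.12  -3.75 -38.58  -0.57   0.19   1.08] 28.7167
pos [ 0.456 -0.352  0.174] yaw 2.44 tilt [-0.026  0.051] w 0.0221 F [-1.175 -1.368 -0.214] t 28.7 | units [0.426 0.769 1.088] turn -0.13
```

Emit:
carry_out:
  rows:
    - [0.5,0.4,0.7,0.3,-0.1]
    - [0.5,0,0,0.6,0]
    - [0.5,0,0,0,0]

```text
time: 28.97
ee_pos: [0.4677, -0.3732, 0.144]
eef_rot: [0.999, 0.025, -0.014, -0.026]
ft_force: [-1.3, 1.2, -0.7]
width: 0.0218
```

```bash
python3 b.py w10|grep -E "slab|rack"; python3 g.py .469 -.373 .055 3.1
```

```text
slab_red_mid []
slab_green_mid []
slab_blue_mid [([360.5, 223.5], 0.79, array([ 0.536 , -0.3713,  0.043 ]))]
slab_honey_mid [([323.2, 217.4], 0.98, array([ 0.5029, -0.3677,  0.043 ]))]
slab_grey_mid [([286.5, 222.7], 0.83, array([ 0.471 , -0.3743,  0.043 ]))]
rack [([282.9, 210.9], 0.76, array([ 0.467, -0.372,  0.   ]))]
pos [ 0.469 -0.374  0.148] yaw 2.91 tilt [-0.024  0.048] w 0.0216 F [-0.275 -0.465  0.079] t 29.5 | units [0.065 0.108 3.096] turn -0.04
```

Emit:
carry_out:
  rows:
    - [0.5,0.08,0.1,0.4,0]
    - [0.5,0,0,0.8,0]
    - [0.5,0,0,0.9,0]
    - [0.5,0,0,0.7,0]
    - [0.5,0,0,0.2,0]
    - [0.5,0,0,0,0]

```text
time: 30.02
ee_pos: [0.4706, -0.3739, 0.0529]
eef_rot: [0.999, 0.025, -0.01, -0.023]
ft_force: [0.7, 0.7, 0.2]
width: 0.0215
```

```bash
python3 g.py .4695 -.373 .055 3.1
```

```text
pos [ 0.471 -0.374  0.053] yaw 2.90 tilt [-0.022  0.046] w 0.0215 F [0.699 0.725 0.191] t 30.0 | units [-0.035 -0.035 -0.067] turn -0.04
```

Emit:
carry_out:
  rows:
    - [1,0,0,0,0]
    - [1,0,0,0,0]
    - [1,0,0,0,0]
    - [1,0,0,-0.3,0]
    - [1,0,0,-0.8,0]
    - [1,0,0,-1,0]
    - [1,0,0,-1,0]
    - [1,0,0,-1,0]
    - [1,0,-0.5,-0.4,0.6]
    - [1,0.2,-1,0,0.6]
    - [1,0.3,-1,0,0.5]
    - [1,0.3,-1,0,0]

```text
time: 31.02
ee_pos: [0.5013, -0.284, 0.2126]
eef_rot: [0.998, -0.059, -0.006, -0.017]
ft_force: [0.3, -0.0, -2.4]
width: 0.0077
```

```bash
python3 g.py 0.527 -0.1235 0.145 -6
```

```text
pos [ 0.501 -0.284  0.213] yaw -6.78 tilt [-0.01   0.035] w 0.0077 F [ 0.333 -0.006 -2.429] t 31.0 | units [ 0.249 -5.335  2.431] turn -0.16
```

Emit:
carry_out:
  rows:
    - [1,0,-1,0,-0.15]
    - [1,0.05,-1,0.2,0]
    - [1,0.05,-1,0.5,0]
    - [1,0.05,-0.9,0.6,0]
    - [1,0,-0.6,0.6,0]
    - [1,0,-0.2,0.4,0]
    - [1,0,0,0,0]
    - [1,0,0,0,0]

```text
time: 31.68
ee_pos: [0.5275, -0.1277, 0.1618]
eef_rot: [0.999, -0.047, 0.005, -0.014]
ft_force: [0.1, 0.7, -0.7]
width: 0.0076
```

```bash
python3 g.py 0.527 -0.1235 0.125 -6
```

```text
pos [ 0.528 -0.128  0.162] yaw -5.40 tilt [0.011 0.028] w 0.0076 F [ 0.08   0.722 -0.685] t 31.7 | units [-0.041 -0.103  1.229] turn 0.12
```

Emit:
carry_out:
  rows:
    - [1,-0.05,-0.1,0.2,0.1]
    - [1,0,0,0.4,0]
    - [1,0,0,0.4,0]
    - [1,0,0,0.2,0]

```text
time: 32.02
ee_pos: [0.5287, -0.1273, 0.1282]
eef_rot: [0.998, -0.054, 0.008, -0.013]
ft_force: [-0.9, 0.4, -1.3]
width: 0.008
```

```bash
python3 g.py 0.526 -0.1235 0.088 -6
```

```text
pos [ 0.529 -0.127  0.128] yaw -6.22 tilt [0.018 0.025] w 0.0080 F [-0.852  0.431 -1.284] t 32.0 | units [-0.125 -0.081  1.342] turn -0.04
```

Emit:
carry_out:
  rows:
    - [1,-0.11,-0.08,0.1,0]
    - [1,-0.03,0,0.3,0]
    - [1,-0.03,0,0.35,0]

```text
time: 32.27
ee_pos: [0.5256, -0.1247, 0.1046]
eef_rot: [0.998, -0.055, 0.01, -0.013]
ft_force: [3.6, 0.2, 0.8]
width: 0.0079
```

```bash
python3 g.py 0.526 -0.1235 0.088 -6
```

```text
pos [ 0.526 -0.125  0.105] yaw -6.32 tilt [0.022 0.025] w 0.0079 F [3.614 0.193 0.783] t 32.3 | units [-0.003 -0.028  0.553] turn -0.06
```

In the slot (bottom well below tooth tops). Seat it, release, lift.

Emit:
carry_out:
  rows:
    - [1,0.02,-0.03,0.3,0]
    - [1,0,0,0.35,0]
    - [1,0,0,0.1,0]

```text
time: 32.52
ee_pos: [0.5281, -0.1266, 0.0837]
eef_rot: [0.998, -0.056, 0.012, -0.011]
ft_force: [-16.2, 6.5, 37.2]
width: 0.008
```

```bash
python3 g.py 0.526 -0.1235 0.088 -6
```

```text
pos [ 0.528 -0.127  0.084] yaw -6.48 tilt [0.025 0.02 ] w 0.0080 F [-16.225   6.477  37.157] t 32.5 | units [-0.078 -0.099 -0.144] turn -0.1
```

Emit:
carry_out:
  rows:
    - [1,0,0,-0.12,0]
    - [0.5,0,0,0,0]
    - [0.5,0,0,0,0]
    - [0.5,0,0,-0.5,0]
    - [0.5,0,0,-1,0]
    - [0.5,0,0,-1,0]
    - [0.5,0,0.3,-0.8,-0.6]
    - [0.5,-0.1,1,0,-0.6]
    - [0.5,-0.2,1,0,-0.5]
    - [0.5,-0.2,1,0,0]
    - [0.5,-0.2,1,0,0]
    - [0.5,-0.2,1,0,0]
    - [0.5,-0.2,1,0.3,0]
    - [0.5,0,0.6,0.5,0]
    - [0.5,0,0.2,0.4,0]
    - [0.5,0,0,0,0]

```text
time: 33.85
ee_pos: [0.4909, -0.3491, 0.1372]
eef_rot: [1.0, 0.024, 0.006, -0.01]
ft_force: [0.2, 0.5, -0.7]
width: 0.0214
```

```bash
python3 b.py w11|grep -E "slab|rack"; python3 g.py .503 -.3715 .055 3.1; python3 s.py
```

```text
slab_red_mid []
slab_green_mid []
slab_blue_mid [([329.5, 242.4], 0.97, array([ 0.5365, -0.3678,  0.043 ]))]
slab_honey_mid [([287.7, 243.7], 0.68, array([ 0.5   , -0.3705,  0.043 ]))]
slab_grey_mid []
rack [([252.6, 229.5], 0.91, array([ 0.4659, -0.3715,  0.    ]))]
pos [ 0.493 -0.348  0.141] yaw 2.86 tilt [0.016 0.019] w 0.0218 F [ 0.313 -0.201  0.671] t 34.4 | units [0.245 0.845 2.861] turn -0.05
[ 0.493  -0.3482  0.1411] [0.0162 0.0187] [ 0.7074  0.3598 -0.1906  1.633   0.0465  1.1506  0.5601] [0.0031 0.0034 0.003  0.0011 0.0002 0.0015 0.0008] [ -0.14 -61.4   -1.88 -36.5   -0.16   0.05  -0.01] 34.4
```

Emit:
carry_out:
  rows:
    - [0.5,0.22,0.8,0.2,0]
    - [0.5,0,0.05,0.6,0]
    - [0.5,0,0,0.9,0]
    - [0.5,0,0,0.8,0]
    - [0.5,0,0,0.2,0]
    - [0.5,0,0,0,0]

```text
time: 34.9
ee_pos: [0.5047, -0.3733, 0.0603]
eef_rot: [1.0, 0.026, 0.011, -0.007]
ft_force: [-0.2, 0.0, -0.2]
width: 0.0218
```

```bash
python3 g.py .5025 -.3715 .055 3.1
```

```text
pos [ 0.505 -0.373  0.06 ] yaw 2.92 tilt [0.021 0.015] w 0.0218 F [-0.207  0.01  -0.233] t 34.9 | units [-0.074 -0.06   0.176] turn -0.04
```

Emit:
carry_out:
  rows:
    - [0.5,-0.06,-0.05,0.18,0]
    - [1,0,0,0,0]
    - [1,0,0,0,0]
    - [1,0,0,0,0]
    - [1,0,0,-0.5,0]
    - [1,0,0,-1,0]
    - [1,0,0,-1,0]
    - [1,0,0,-1,0]
    - [1,0,-0.5,-0.6,0.6]
    - [1,0.2,-1,0,0.6]
    - [1,0.25,-1,0,0.5]
    - [1,0.25,-1,0,0]

```text
time: 35.9
ee_pos: [0.5252, -0.2757, 0.1955]
eef_rot: [0.998, -0.058, 0.016, -0.004]
ft_force: [1.3, -0.0, -1.8]
width: 0.0079
```

```bash
python3 g.py 0.5605 -0.127 0.13 -6
```

```text
pos [ 0.525 -0.276  0.196] yaw -6.69 tilt [0.033 0.006] w 0.0079 F [ 1.313 -0.006 -1.822] t 35.9 | units [ 0.522 -5.04   2.249] turn -0.14
```

Emit:
carry_out:
  rows:
    - [1,0.1,-1,0,-0.12]
    - [1,0.15,-1,0.2,0]
    - [1,0.1,-1,0.4,0]
    - [1,0.05,-0.9,0.6,0]
    - [1,0,-0.5,0.6,0]
    - [1,0,-0.1,0.4,0]
    - [1,0,0,0,0]

```text
time: 36.48
ee_pos: [0.5599, -0.1289, 0.1381]
eef_rot: [0.999, -0.048, 0.024, -0.003]
ft_force: [-0.3, -0.1, -1.2]
width: 0.0081
```

```bash
python3 g.py 0.5593 -0.127 0.125 -6
```

```text
pos [ 0.56  -0.129  0.138] yaw -5.55 tilt [0.047 0.003] w 0.0081 F [-0.332 -0.138 -1.155] t 36.5 | units [-0.047 -0.059  0.436] turn 0.09
```

Emit:
carry_out:
  rows:
    - [1,-0.07,-0.05,0.2,0.08]
    - [1,-0.03,0,0.3,0]
    - [1,-0.04,0,0.4,0]

```text
time: 36.73
ee_pos: [0.5588, -0.1307, 0.1134]
eef_rot: [0.998, -0.054, 0.026, -0.001]
ft_force: [0.6, 0.1, -1.1]
width: 0.0075
```

```bash
python3 g.py 0.5593 -0.127 0.088 -6
```

```text
pos [ 0.559 -0.131  0.113] yaw -6.18 tilt [ 0.053 -0.   ] w 0.0075 F [ 0.632  0.125 -1.092] t 36.7 | units [-0.04  -0.119  0.846] turn -0.04
```

In the slot with no side force; seat it.

Emit:
carry_out:
  rows:
    - [1,-0.02,-0.1,0.35,0]
    - [1,-0.02,0,0.4,0]
    - [1,-0.02,0,0.2,0]

```text
time: 36.98
ee_pos: [0.5605, -0.1316, 0.0854]
eef_rot: [0.998, -0.057, 0.029, -0.0]
ft_force: [-12.7, 5.7, 38.2]
width: 0.0081
```

```bash
python3 g.py 0.5593 -0.127 0.088 -6
```

```text
pos [ 0.561 -0.132  0.085] yaw -6.51 tilt [ 0.058 -0.003] w 0.0081 F [-12.75    5.703  38.22 ] t 37.0 | units [-0.053 -0.148 -0.089] turn -0.1
```

Emit:
carry_out:
  rows:
    - [1,0,0,-0.12,0]
    - [0.5,0,0,0,0]
    - [0.5,0,0,0,0]
    - [0.5,-0.03,0,-0.5,0]
    - [0.5,-0.05,0,-1,0]
    - [0.5,-0.05,0,-1,0]
    - [0.5,0,0.3,-0.8,-0.6]
    - [0.5,-0.1,1,0,-0.6]
    - [0.5,-0.1,1,0,-0.5]
    - [0.5,-0.2,1,0,0]
    - [0.5,-0.2,1,0,0]
    - [0.5,-0.2,1,0,0]
    - [0.5,-0.2,1,0.3,0]
    - [0.5,0,0.9,0.5,0]
    - [0.5,0,0.4,0.4,0]
    - [0.5,0,0,0,0]

```text
time: 38.32
ee_pos: [0.5214, -0.3761, 0.148]
eef_rot: [0.999, 0.018, 0.029, 0.005]
ft_force: [0.2, 0.4, -0.7]
width: 0.0218
```

```bash
python3 b.py w12|grep -E "slab|rack"; python3 g.py .536 -.369 .055 3.1
```

```text
slab_red_mid []
slab_green_mid []
slab_blue_mid [([291.9, 205.1], 0.91, array([ 0.5378, -0.3683,  0.043 ]))]
slab_honey_mid []
slab_grey_mid []
rack [([219.4, 197.6], 0.56, array([ 0.4679, -0.3721,  0.    ]))]
pos [ 0.524 -0.372  0.152] yaw 2.39 tilt [ 0.062 -0.009] w 0.0215 F [-0.613 -1.14   0.192] t 38.9 | units [ 0.202 -0.135  3.244] turn -0.14
```

Emit:
carry_out:
  rows:
    - [0.5,0.18,-0.12,0.3,-0.1]
    - [0.5,-0.02,0,0.7,0]
    - [0.5,-0.04,0,0.9,0]
    - [0.5,-0.04,0,0.9,0]
    - [0.5,-0.02,0,0.5,0]
    - [0.5,0,0,0,0]

```text
time: 39.37
ee_pos: [0.536, -0.3675, 0.0494]
eef_rot: [0.999, 0.027, 0.033, 0.007]
ft_force: [0.2, 0.5, -0.4]
width: 0.0218
```

```bash
python3 g.py .5365 -.369 .055 3.1
```

```text
pos [ 0.536 -0.367  0.049] yaw 3.18 tilt [ 0.067 -0.011] w 0.0218 F [ 0.175  0.492 -0.437] t 39.4 | units [ 0.027  0.054 -0.186] turn 0.02
```

Emit:
carry_out:
  rows:
    - [1,0.02,0.05,-0.15,0]
    - [1,0,0,0,0]
    - [1,0,0,0,0]
    - [1,0,0,0,0]
    - [1,-0.03,0,-0.5,0]
    - [1,-0.06,0,-1,0]
    - [1,-0.06,0,-1,0]
    - [1,-0.06,0,-1,0]
    - [1,0,-0.5,-0.4,0.6]
    - [1,0.3,-1,0,0.6]
    - [1,0.3,-1,0,0.5]
    - [1,0.3,-1,0,0]
    - [1,0.2,-1,0,0]
    - [1,0.1,-1,0,0]
    - [1,0,-1,0.2,0]
    - [1,0,-0.9,0.4,0]
    - [1,0,-0.4,0.4,0]
    - [1,0,0,0.3,0]
    - [1,0,0,0,0]

```text
time: 40.95
ee_pos: [0.587, -0.1298, 0.1557]
eef_rot: [0.997, -0.051, 0.049, 0.009]
ft_force: [-0.2, 0.1, -1.0]
width: 0.0079
```

```bash
python3 g.py 0.5930 -0.1306 0.135 -6
```

```text
pos [ 0.587 -0.13   0.156] yaw -5.87 tilt [ 0.097 -0.022] w 0.0079 F [-0.225  0.077 -0.966] t 41.0 | units [ 0.134 -0.004  0.708] turn 0.03
```

Emit:
carry_out:
  rows:
    - [1,0.14,0,0.15,0]
    - [1,-0.01,0,0.25,0]
    - [1,0,0,0.15,0]

```text
time: 41.2
ee_pos: [0.5938, -0.1347, 0.1414]
eef_rot: [0.997, -0.053, 0.051, 0.01]
ft_force: [-0.1, 0.1, -1.5]
width: 0.0077
```

```bash
python3 g.py 0.5930 -0.1306 0.125 -6;  python3 ov2.py w13 .527 -.1235 .047 -6
```

```text
pos [ 0.594 -0.135  0.141] yaw -6.08 tilt [ 0.1   -0.025] w 0.0077 F [-0.091  0.064 -1.545] t 41.2 | units [-0.095 -0.14   0.536] turn -0.02
[ 0.59375508 -0.13466545  0.14135159] [ 0.99723524 -0.05328435  0.05086202  0.00978364]
```

View pics/w13o.png

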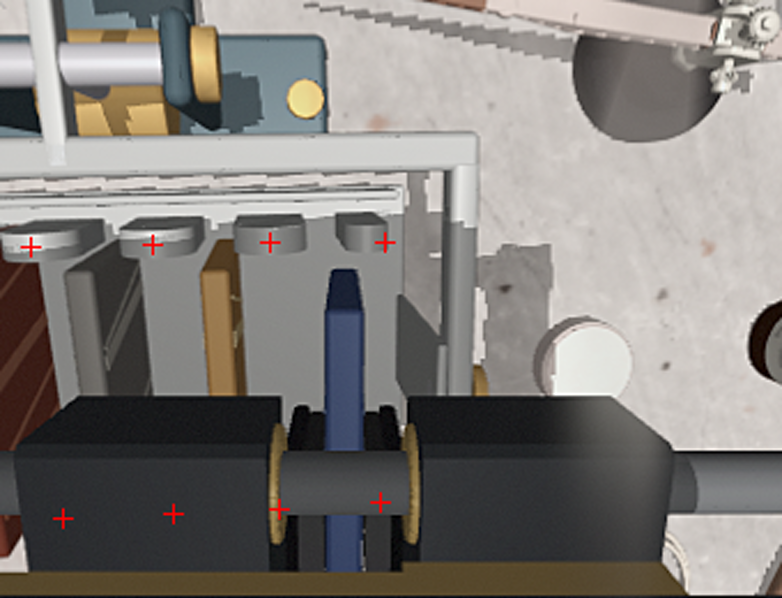

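Emit:
carry_out:
  rows:
    - [1,-0.18,-0.13,0.2,0]
    - [1,-0.03,0,0.3,0]
    - [1,-0.04,0,0.3,0]

```text
time: 41.5
ee_pos: [0.5893, -0.1332, 0.1157]
eef_rot: [0.997, -0.055, 0.052, 0.01]
ft_force: [3.3, -0.2, 2.0]
width: 0.0078
```

```bash
python3 g.py 0.5895 -0.1306 0.1 -6
```

```text
pos [ 0.589 -0.133  0.116] yaw -6.30 tilt [ 0.102 -0.026] w 0.0078 F [ 3.294 -0.219  2.025] t 41.5 | units [-0.057 -0.094  0.519] turn -0.06
```

Emit:
carry_out:
  rows:
    - [1,-0.02,-0.08,0.25,0]
    - [1,-0.02,0,0.3,0]

```text
time: 41.67
ee_pos: [0.5908, -0.1311, 0.098]
eef_rot: [0.997, -0.055, 0.053, 0.01]
ft_force: [2.5, -0.0, -0.8]
width: 0.0078
```

```bash
python3 g.py 0.5895 -0.1306 0.1 -6
```

```text
pos [ 0.591 -0.131  0.098] yaw -6.31 tilt [ 0.105 -0.027] w 0.0078 F [ 2.47  -0.004 -0.847] t 41.7 | units [-0.039 -0.009 -0.072] turn -0.06
```

Going freely; seat a little more, then release and lift.

Emit:
carry_out:
  rows:
    - [1,-0.02,0,0.25,0]
    - [1,0,0,0.1,0]
    - [0.5,0,0,0,0]
    - [0.5,0,0,0,0]
    - [0.5,0,0,0,0]
    - [0.5,-0.05,0,-0.5,0]
    - [0.5,-0.1,0,-1,0]
    - [0.5,-0.1,0,-1,0]
    - [0.5,-0.1,0,-1,0]
    - [0.5,-0.3,0.2,-0.8,0]
    - [0.5,-0.5,0.3,0,0]
    - [0.5,-0.5,0.3,0,0]
    - [0.5,0,0,0,0]

```text
time: 42.75
ee_pos: [0.5224, -0.148, 0.2112]
eef_rot: [0.997, -0.055, 0.05, 0.012]
ft_force: [0.6, 0.1, -0.7]
width: 0.0217
```

```bash
python3 s.py
python3 - <<'E'
from h import *
st=read_state();im=camera('wrist');t=camera('top')
out=np.zeros((600,800,3),np.uint8)
out[:420,:560]=im
c=cv2.resize(t[150:270,240:420],None,fx=1.33,fy=1.33,interpolation=cv2.INTER_CUBIC);out[430:430+c.shape[0],:c.shape[1]]=c
c=cv2.resize(t[150:240,140:300],None,fx=1.85,fy=1.85,interpolation=cv2.INTER_CUBIC);out[430:430+c.shape[0],300:300+c.shape[1]]=c
cv2.imwrite('pics/w14.png',out)
for q in ['arrest_knob','poise_tab','pivot','beam']:
    for c in('wrist','top'):print(q,c,[(np.round(x['xy'],1),round(x['conf'],2)) for x in pinpoint(q,c)[:2]])
print('w',[ (q,np.round(x['xy'],0)) for q in SL for x in pinpoint(q,'wrist')[:1]])
E
```

```text
[ 0.5224 -0.148   0.2112] [ 0.0975 -0.0288] [ 0.4432  0.1094 -0.2747  1.7899  0.0454  1.1455  0.0446] [-0.0161  0.0218 -0.0219 -0.0246  0.007  -0.0081 -0.0308] [ -0.81 -47.35  -2.01 -38.22  -0.44  -0.52   0.51] 42.75
arrest_knob wrist []
arrest_knob top [(array([162.9, 202.5]), 0.65)]
poise_tab wrist []
poise_tab top [(array([250. , 191.6]), 0.6)]
pivot wrist [(array([268. ,  70.1]), 0.96)]
pivot top [(array([270.2, 195.7]), 0.65)]Traceback (most recent call last):
  File "<stdin>", line 9, in <module>
ValueError: it knows: arrest_knob, cradle_floor, pivot, poise_tab, rack, slab_blue_mid, slab_green_mid, slab_grey_mid, slab_honey_mid, slab_red_mid
```

View pics/w14.png

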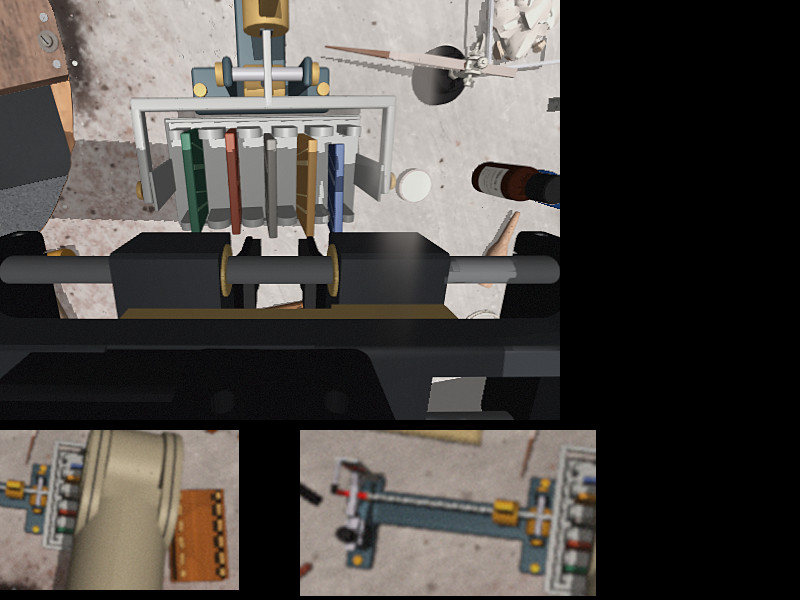

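Emit:
carry_out:
  rows:
    - [0,0.1,-0.6,-0.2,0]
    - [0,0.1,-1,0,0]
    - [0,0.1,-1,0,0]
    - [0,0,-0.6,0,0]
    - [0,0,-0.1,0,0]
    - [0,0,0,0,0]

```text
time: 43.65
ee_pos: [0.545, -0.0446, 0.2143]
eef_rot: [0.997, -0.054, 0.048, 0.01]
ft_force: [-1.5, -0.6, 0.4]
width: 0.0426
```

```bash
cat > k.py <<'E'
from h import *
np.set_printoptions(precision=4,suppress=True)
st=read_state();camera('wrist')
Z={'poise_tab':(.14,.146),'arrest_knob':(.09,.12),'pivot':(.105,)}
for q in Z:
    for x in pinpoint(q,'wrist')[:2]: print(q,np.round(x['xy'],1),round(x['conf'],2),*[atz('wrist',x['xy'],z,st) for z in Z[q]])
# top cam rays
if len(__import__('sys').argv)>1:
  for xy in((162.9,203.),): print('knob top',[atz('top',xy,z) for z in(.09,.12)])
  print('tab top',[atz('top',xy,.146) for xy in((250,191.6),(248.3,189))])
E
python3 k.py 1; python3 g.py .5411 .0108 .146 -6
```

```text
poise_tab [254.2 153. ] 0.87 [0.5392 0.0105 0.14  ] [0.5392 0.0108 0.146 ]
pivot [256.  203.8] 0.68 [ 0.5352 -0.0361  0.105 ]
knob top [array([0.512 , 0.2451, 0.09  ]), array([0.5079, 0.2363, 0.12  ])]
tab top [array([0.5397, 0.0123, 0.146 ]), array([0.5461, 0.0168, 0.146 ])]
pos [ 0.545 -0.047  0.214] yaw -6.44 tilt [ 0.095 -0.027] w 0.0432 F [-0.284 -0.284  0.602] t 43.9 | units [-0.556 -1.948  2.203] turn -0.09
```

Emit:
carry_out:
  rows:
    - [0,-0.3,-0.9,0,-0.09]
    - [0,-0.1,-0.9,0.2,0]
    - [0,-0.05,-0.1,0.6,0]
    - [0,-0.05,0,0.7,0]
    - [0,-0.03,0,0.5,0]
    - [0,0,0,0,0]

```text
time: 44.35
ee_pos: [0.542, 0.0026, 0.1515]
eef_rot: [0.997, -0.059, 0.05, 0.012]
ft_force: [-1.4, 0.1, -0.1]
width: 0.0439
```

```bash
python3 g.py .5392 .0108 .148 -6;python3 g.py .5538 .150 .148 -6
```

```text
pos [0.542 0.003 0.151] yaw -6.72 tilt [ 0.098 -0.031] w 0.0439 F [-1.397  0.083 -0.144] t 44.4 | units [-0.137 -0.263  0.098] turn -0.14
pos [0.542 0.003 0.151] yaw -6.72 tilt [ 0.098 -0.031] w 0.0439 F [-1.397  0.083 -0.144] t 44.4 | units [-0.196 -4.928  0.004] turn -0.14
```

Emit:
carry_out:
  force: 15
  rows:
    - [0.3,-0.13,-0.26,0.08,-0.12]
    - [1,0,0,0,0]
    - [1,0,0,0,0]
    - [1,0,0,0,0]
    - [1,0,0,0,0]
    - [1,0,-0.3,0,0]
    - [1,0,-0.6,0,0]
    - [1,0,-0.7,0,0]
    - [1,0,-0.7,0,0]
    - [1,0,-0.7,0,0]
    - [1,0,-0.6,0,0]
    - [1,0,-0.4,0,0]
    - [1,0,0,0,0]

```text
time: 45.43
ee_pos: [0.5498, 0.1296, 0.1509]
eef_rot: [0.997, -0.058, 0.047, 0.016]
ft_force: [1.5, 0.9, 1.0]
width: 0.0136
```

```bash
python3 g.py .5538 .150 .148 -6
```

```text
pos [0.55  0.13  0.151] yaw -6.64 tilt [ 0.091 -0.038] w 0.0136 F [1.549 0.924 0.978] t 45.4 | units [ 0.046 -0.693  0.081] turn -0.13
```

Emit:
carry_out:
  rows:
    - [1,0.02,-0.35,0,0]
    - [1,0.02,-0.35,0,0]
    - [1,0,0,0,0]
    - [0.3,0,0,0,0]
    - [0,0,0,0,0]
    - [0,0,0,-0.5,0]
    - [0,0,0,-0.9,0]
    - [0,-0.3,-0.2,-0.9,0]
    - [-0.3,-0.5,-0.4,-0.2,0]
    - [-0.3,0,0,0,0]

```text
time: 46.27
ee_pos: [0.525, 0.1667, 0.2248]
eef_rot: [0.997, -0.064, 0.045, 0.018]
ft_force: [-0.1, 0.4, -0.9]
width: 0.0493
```

```bash
sed -i 's/^  for xy/  pass\n  for xy/' k.py; python3 k.py; python3 g.py .509 .24 .11 -6
python3 - <<'E'
from h import *
cv2.imwrite('pics/w15.png',camera('wrist'))
E
```

```text
poise_tab [306.4 233.7] 0.92 [0.5533 0.1478 0.14  ] [0.5524 0.1501 0.146 ]
arrest_knob [225.1 137.2] 0.64 [0.4954 0.2339 0.09  ] [0.4981 0.2343 0.12  ]
pos [0.526 0.163 0.222] yaw -7.45 tilt [ 0.084 -0.045] w 0.0554 F [-0.45   0.57   0.627] t 46.5 | units [-1.236 -2.583  3.566] turn -0.29
```

View pics/w15.png

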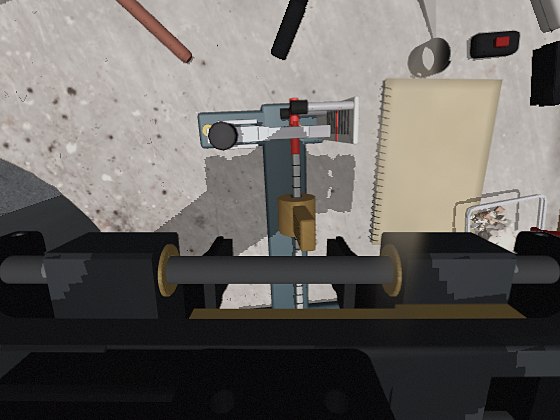

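Emit:
carry_out:
  rows:
    - [-0.3,-0.3,-0.6,0.2,-0.25]
    - [-0.3,-0.3,-0.7,0.3,0]
    - [-0.3,-0.1,-0.3,0.3,0]
    - [-0.3,0,0,0,0]
    - [-0.3,0,0,0,0]

```text
time: 46.93
ee_pos: [0.513, 0.2119, 0.1901]
eef_rot: [0.997, -0.056, 0.041, 0.021]
ft_force: [0.4, 0.0, 0.4]
width: 0.0565
```

```bash
python3 k.py; python3 g.py .501 .2345 .12 -6
```

```text
poise_tab [335.7 300.6] 0.7 [0.5541 0.1483 0.14  ] [0.5527 0.1524 0.146 ]
arrest_knob [250.1 196.8] 0.65 [0.4977 0.2275 0.09  ] [0.499  0.2343 0.12  ]
pos [0.514 0.211 0.191] yaw -6.45 tilt [ 0.081 -0.046] w 0.0564 F [-0.349  0.425  0.199] t 47.1 | units [-0.717 -0.818  2.292] turn -0.09
```

Emit:
carry_out:
  rows:
    - [0.1,-0.3,-0.4,0,-0.09]
    - [0.1,-0.18,-0.4,0.2,0]
    - [0.1,-0.04,0,0.6,0]
    - [0.1,-0.05,0,0.7,0]
    - [0.1,-0.03,0,0.5,0]
    - [0.1,0,0,0,0]

```text
time: 47.63
ee_pos: [0.5047, 0.2364, 0.131]
eef_rot: [0.997, -0.054, 0.045, 0.019]
ft_force: [-0.4, -0.3, -0.1]
width: 0.0399
```

```bash
python3 g.py .4995 .2343 .127 -6
```

```text
pos [0.505 0.236 0.131] yaw -6.14 tilt [ 0.089 -0.044] w 0.0399 F [-0.354 -0.27  -0.102] t 47.6 | units [-0.175  0.084  0.12 ] turn -0.03
```

Emit:
carry_out:
  force: 20
  rows:
    - [0.1,-0.15,0.08,0.1,0]
    - [1,0,0,0,0]
    - [1,0,0,0,0]
    - [1,0,0,0,0]
    - [1,-0.2,0,0,0]
    - [1,-0.35,0,0,0]
    - [1,-0.35,0,0,0]
    - [1,-0.3,0,0,0]
    - [1,-0.2,0,0,0]
    - [1,0,0,0,0]

```text
time: 48.47
ee_pos: [0.4586, 0.2388, 0.1307]
eef_rot: [0.997, -0.056, 0.052, 0.019]
ft_force: [9.4, 0.6, -10.6]
width: 0.0222
```

```bash
python3 g.py .4597 .2385 .127 -6
```

```text
pos [0.459 0.239 0.131] yaw -6.34 tilt [ 0.102 -0.043] w 0.0222 F [  9.382   0.574 -10.587] t 48.5 | units [0.025 0.002 0.127] turn -0.07
```

Emit:
carry_out:
  rows:
    - [0.1,0.1,0,0,0]
    - [0.1,0,0,0,0]
    - [0.1,0,0,0,0]
    - [0.1,0,0,-0.5,0]
    - [0.1,0,0,-0.9,0]
    - [0.1,0,0,-0.9,0]
    - [0.1,0.3,0.5,-0.4,0]
    - [0.1,0.8,1,0,0]
    - [0.1,0.9,1,0,0]
    - [0.1,0.8,1,0,0]
    - [0.1,0.3,0.8,0,0]
    - [0.1,0,0.3,0,0]
    - [0.1,0,0,0,0]
    - [0.1,0,0,0,0]
    - [0.1,0,0,0,0]
    - [0.1,0,0,0,0]
    - [0.1,0,0,0,0]
    - [0.1,0,0,0,0]

```text
time: 49.97
ee_pos: [0.5247, 0.1007, 0.2303]
eef_rot: [0.997, -0.047, 0.051, 0.017]
ft_force: [-0.6, -0.7, -0.5]
width: 0.0391
```

```bash
cat > t.py <<'E'
from h import *
import sys
np.set_printoptions(precision=4,suppress=True)
y=np.array([.1045,.9945,0]);x=np.array([.9945,-.1045,0]);piv=np.array([.5358,-.035,.105])
def zs(im,st):
    h=cv2.cvtColor(im,cv2.COLOR_BGR2HSV)
    m=((h[...,0]<6)|(h[...,0]>174))&(h[...,1]>180)&(h[...,2]>110)
    u=proj('wrist',[piv+y*.27+[0,0,z] for z in(-.03,.03)],st);print('expected tip px',u.round(0).tolist())
    n,l,s,c=cv2.connectedComponentsWithStats(m.astype(np.uint8))
    for k in range(1,n):
        if s[k,4]>12:
            xx,yy,w,hh,a=s[k];e=(c[k][0],yy)
            o,v=ray('wrist',e,st);r=o+v*(((piv+y*.27-o)@y)/(v@y))
            print('red',s[k],'top ray at tip plane: x_p %.4f z %.4f tilt %.3f'%((r-piv)@x,r[2],(r[2]-.105)/.27))
if __name__=='__main__':
    s=dict(ee_pos=np.array([.526,.163,.222]),eef_rot=R.from_matrix(np.eye(3)).as_quat())
    st=read_state();im=camera('wrist');cv2.imwrite('pics/%s.png'%sys.argv[1],im);zs(im,st)
    for q in('poise_tab','arrest_knob'):
        for p in pinpoint(q,'wrist')[:1]:
            print(q,p['xy'],p['conf'],atz('wrist',p['xy'],.12 if q[0]=='a' else .146,st))
    print(st['ee_pos'],st['eef_rot'])
    cv2.imwrite('pics/%sc.png'%sys.argv[1],cv2.resize(im[0:240,160:440],None,fx=2.5,fy=2.5,interpolation=cv2.INTER_CUBIC))
E
python3 t.py w16
```

```text
expected tip px [[291.0, 57.0], [302.0, 37.0]]
red [287  24   9  57 251] top ray at tip plane: x_p -0.0125 z 0.1612 tilt 0.208
red [552 189   8   6  29] top ray at tip plane: x_p -0.4380 z 0.7032 tilt 2.216
poise_tab [299.7, 154.6] 0.72 [0.5538 0.1492 0.146 ]
arrest_knob [165.0, 50.6] 0.9 [0.4603 0.2354 0.12  ]
[0.5247 0.1007 0.2303] [ 0.9974 -0.0471  0.0513  0.0167]
```

View pics/w16c.png

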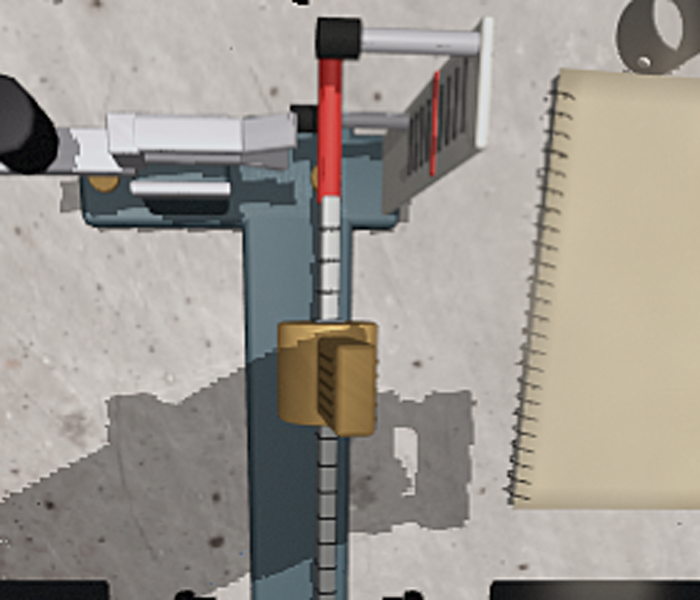

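```bash
cat > u.py <<'E'
from t import *
from scipy.optimize import brentq
def mk(pos,yaw,tl):
    z=np.array([*tl,-np.sqrt(1-tl[0]**2-tl[1]**2)]);a=np.radians(yaw)
    xx=np.array([np.cos(a),np.sin(a),0]);xx-=z*(xx@z);xx/=np.linalg.norm(xx)
    return dict(ee_pos=np.array(pos),eef_rot=R.from_matrix(np.c_[xx,np.cross(z,xx),z]).as_quat())
def redend(im,st):
    h=cv2.cvtColor(im,cv2.COLOR_BGR2HSV)
    m=((h[...,0]<8)|(h[...,0]>172))&(h[...,1]>150)&(h[...,2]>80)
    c0=proj('wrist',[piv+y*.23],st)[0];m[:, :max(0,int(c0[0]-30))]=0;m[:,int(c0[0]+25):]=0;m[230:]=0
    r=np.nonzero(m.sum(1)>=4)[0];return r.max()+.5 if len(r) else None
P=lambda d,t,st:proj('wrist',[piv+y*d*np.cos(t)+np.array([0,0,d*np.sin(t)])],st)[0]
st15=mk([.526,.163,.222],-7.45,(.084,-.045))
r15=redend(cv2.imread('pics/w15.png'),st15)
d=brentq(lambda d:P(d,0,st15)[1]-r15,.12,.27)
def tilt(im,st):
    r=redend(im,st);f=lambda t:P(d,t,st)[1]-r
    return r,(brentq(f,-.5,.5) if f(-.5)*f(.5)<0 else None),P(d,0,st)
if __name__=='__main__':
    print('d',d,'row15',r15)
    if len(sys.argv)>1:
        st=read_state();im=camera('wrist');cv2.imwrite('pics/%s.png'%sys.argv[1],im)
        p=pinpoint('poise_tab','wrist')[:1];print([(q['xy'],atz('wrist',q['xy'],.146,st)) for q in p])
    else:
        im=cv2.imread('pics/w16.png');st=dict(ee_pos=np.array([.5247,.1007,.2303]),eef_rot=np.array([.9974,-.0471,.0513,.0167]))
    print(tilt(im,st))
E
python3 u.py; python3 g.py .5535 .1492 .148 -6
```

```text
d 0.24400922024254426 row15 153.5
(np.float64(77.5), None, array([295.2335,  81.5937]))
pos [0.525 0.1   0.23 ] yaw -5.37 tilt [ 0.101 -0.038] w 0.0392 F [-0.253 -0.307 -0.522] t 50.1 | units [ 0.506 -1.798  2.759] turn 0.13
```

Emit:
carry_out:
  rows:
    - [0.1,0,1,-0.3,0]
    - [0.1,0,1,-0.2,0]
    - [0.1,0,1,0,0]
    - [0.1,0,1,0,0]
    - [0.1,0,1,0,0]
    - [0.1,0,1,0,0]
    - [0.1,0,1,0,0]
    - [0.1,0,1,0,0]
    - [0.1,0,1,0,0]
    - [0.1,0,0.3,0,0]
    - [0.1,0,0,0,0]

```text
time: 51.03
ee_pos: [0.4956, -0.1863, 0.2543]
eef_rot: [0.998, -0.044, 0.052, 0.016]
ft_force: [-0.6, 0.5, -0.4]
width: 0.0393
```

```bash
cat > v.py <<'E'
from t import *
for c in('scene','top'):
    im=camera(c);h=cv2.cvtColor(im,cv2.COLOR_BGR2HSV)
    m=((h[...,0]<6)|(h[...,0]>174))&(h[...,1]>130)&(h[...,2]>90)
    u=[proj(c,[piv+y*d+np.array([0,0,d*t])])[0].round(1).tolist() for d in(.27,.244) for t in(-.1,0,.1)];print(c,'tip,root at tilt -.1,0,.1',u)
    a,b=int(u[1][0]),int(u[1][1]);w=np.zeros_like(m);w[b-35:b+35,a-35:a+35]=1
    n,l,s,ce=cv2.connectedComponentsWithStats((m&w).astype(np.uint8))
    for k in range(1,n):
        if s[k,4]>2:print(s[k],ce[k].round(1))
    cr=cv2.resize(im[b-35:b+35,a-40:a+60],(800 if c=='scene' else 400,560 if c=='scene' else 280),interpolation=cv2.INTER_CUBIC)
    cv2.imwrite(f'pics/{c}v{sys.argv[1]}.png',cr)
E
python3 v.py 1
```

```text
scene tip,root at tilt -.1,0,.1 [[166.2, 216.6], [164.2, 211.0], [162.1, 205.2], [175.1, 215.6], [173.4, 210.5], [171.7, 205.3]]
[156 208  16   3  40] [164.2 209.2]
top tip,root at tilt -.1,0,.1 [[169.8, 184.6], [167.1, 182.7], [164.2, 180.6], [179.0, 185.7], [176.8, 184.0], [174.4, 182.1]]
[161 182  14   5  48] [168.1 183.5]
```

View pics/scenev1.png

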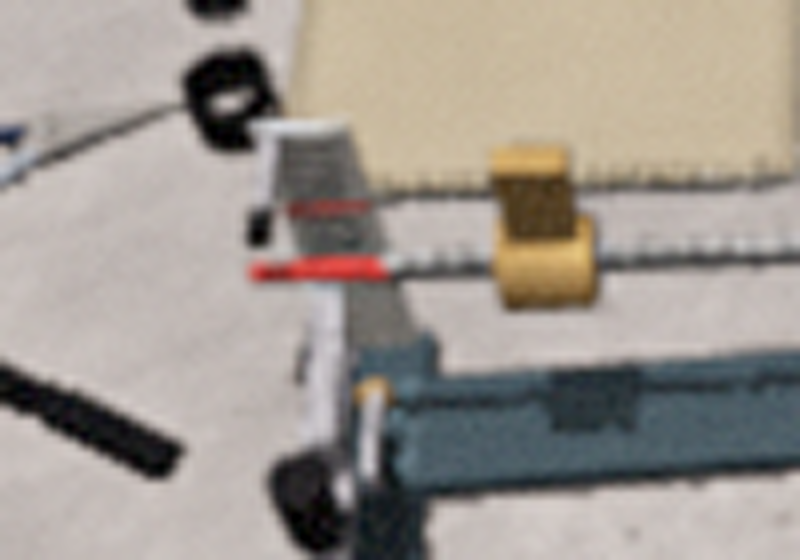

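```bash
cat > f.py <<'E'
from t import *
from scipy.optimize import least_squares
pts=np.array([(700,248),(640,252),(440,262),(400,264),(320,268),(262,272)])/8+[123.5,175.5]
ds=np.linspace(.05,.31,60)
def row(t,c):
    u=proj('scene',[piv+y*d*np.cos(t)+np.array([0,0,d*np.sin(t)]) for d in ds]);o=np.argsort(u[:,0]);return np.interp(c,u[o,0],u[o,1])
r=least_squares(lambda p:row(p[0],pts[:,0])+p[1]-pts[:,1],[0,0]);print('tilt,bias px',r.x,r.fun)
r=least_squares(lambda p:row(p[0],pts[:,0])-pts[:,1],[0]);print('tilt nobias',r.x)
E
python3 f.py;python3 - <<'E'
from h import *
c=camera('scene')
for q in('poise_tab','pivot'):print(q,[(x['xy'],x['conf']) for x in pinpoint(q,'scene')[:1]])
E
python3 g.py .5535 .1492 .165 -6
```

```text
tilt,bias px [ 0.0059 -1.6642] [ 0.0374 -0.0652  0.0097  0.0246  0.0546 -0.0611]
tilt nobias [0.0386]
poise_tab [([190.0, 201.0], 0.53)]
pivot [([257.7, 206.0], 0.72)]
pos [ 0.497 -0.182  0.254] yaw -4.62 tilt [ 0.103 -0.036] w 0.0393 F [0.144 0.311 0.212] t 51.3 | units [  0.682 -11.24    2.756] turn 0.28
```

Run:
```python
from t import *
st=dict(ee_pos=np.array([.5247,.1007,.2303]),eef_rot=np.array([.9974,-.0471,.0513,.0167]))
W=lambda a,b:ray('wrist',np.array((a,b))/2.5+[159.5,-.5],st)
S=lambda a,b:ray('scene',np.array((a,b))/8+[123.5,175.5])
for n,a,b in(('redline L',(437,75),(288,210)),('redline R',(432,172),(368,206)),('redwhite',(330,197),(388,266)),('poise far end mid',(328,322),(497,262)),('tab top far-left corner',(322,340),(492,150)),('stop block',(338,38),(258,228))):
    p,e=tri([W(*a),S(*b)]);print(n,p,np.round(e[0],4), 'xp,yp',((p-piv)@x).round(4),((p-piv)@y).round(4))
```

```text
redline L [0.5961 0.2447 0.1098] 0.0006 xp,yp 0.0308 0.2845
redline R [0.593  0.216  0.1099] 0.001 xp,yp 0.0307 0.2556
redwhite [0.5558 0.2084 0.1207] 0.0002 xp,yp -0.0056 0.2442
poise far end mid [0.5518 0.1703 0.1197] 0.0009 xp,yp -0.0055 0.2058
tab top far-left corner [0.5405 0.1632 0.1923] 0.0026 xp,yp -0.0161 0.1976
stop block [0.5572 0.2456 0.1485] 0.0014 xp,yp -0.008 0.2812
```

Emit:
carry_out:
  rows:
    - [0,0.05,-1,0,0.25]
    - [0,0.1,-1,0,0]
    - [0,0.1,-1,0,0]
    - [0,0.1,-1,0,0]
    - [0,0.1,-1,0,0]
    - [0,0.1,-1,0,0]
    - [0,0.1,-1,0,0]
    - [0,0,-1,0,0]
    - [0,0,-1,0,0]
    - [0,0,-1,0.1,0]
    - [0,0,-0.7,0.3,0]
    - [0,0,-0.2,0.4,0]
    - [0,0,0,0.4,0]
    - [0,0,0,0,0]
    - [0,0,0,0,0]

```text
time: 52.53
ee_pos: [0.5485, 0.1746, 0.2112]
eef_rot: [0.998, -0.04, 0.054, 0.013]
ft_force: [0.4, 1.2, -0.0]
width: 0.0431
```

```bash
python3 k.py; python3 g.py .5535 .1485 .157 -6
```

```text
poise_tab [279.4 259. ] 0.84 [0.5536 0.1437 0.14  ] [0.5531 0.1465 0.146 ]
arrest_knob [279.  261.7] 0.68 [0.5566 0.1177 0.09  ] [0.5545 0.1319 0.12  ]
arrest_knob [145.4 150.5] 0.65 [0.4502 0.236  0.09  ] [0.4601 0.2369 0.12  ]
pos [0.549 0.174 0.212] yaw -4.61 tilt [ 0.109 -0.03 ] w 0.0434 F [ 1.    -0.432  0.609] t 52.7 | units [0.001 0.792 1.873] turn 0.28
```

Emit:
carry_out:
  rows:
    - [0,0.1,0.5,0,0.25]
    - [0,0.05,0.25,0.2,0]
    - [0,-0.03,0,0.6,0]
    - [0,-0.04,0,0.6,0]
    - [0,-0.02,0,0.4,0]
    - [0,0,0,0,0]

```text
time: 53.23
ee_pos: [0.5582, 0.1418, 0.1601]
eef_rot: [0.997, -0.056, 0.059, 0.012]
ft_force: [-0.2, -0.6, -0.4]
width: 0.0436
```

```bash
python3 g.py .5535 .1495 .156 -6
```

```text
pos [0.558 0.142 0.16 ] yaw -6.41 tilt [ 0.116 -0.031] w 0.0436 F [-0.192 -0.553 -0.428] t 53.2 | units [-0.201 -0.24   0.109] turn -0.08
```

Emit:
carry_out:
  force: 12
  rows:
    - [0.4,-0.2,-0.22,0.1,0]
    - [0.4,0,0,0,0]
    - [1,0,0,0,0]
    - [1,0,0,0,0]
    - [1,0,0,0,0]
    - [1,0,0,0,0]

```text
time: 53.73
ee_pos: [0.5516, 0.1499, 0.1574]
eef_rot: [0.997, -0.056, 0.058, 0.013]
ft_force: [-3.1, -1.7, -0.5]
width: 0.0141
```

Emit:
carry_out:
  rows:
    - [1,0,-0.1,0,0]
    - [1,0,0,0,0]
    - [1,0,0,0,0]

```text
time: 53.98
ee_pos: [0.5518, 0.153, 0.158]
eef_rot: [0.997, -0.056, 0.058, 0.013]
ft_force: [-1.2, -1.2, -0.2]
width: 0.0141
```

Emit:
carry_out:
  rows:
    - [0.4,0,0,0,0]
    - [0,0,0,0,0]
    - [0,0,0,0,0]
    - [0,0,0,-0.5,0]
    - [0,0,0,-0.9,0]
    - [0,0,0,-0.9,0]
    - [0,0,0.5,-0.5,0]
    - [0,0,1,0,0]
    - [0,0,1,0,0]
    - [0,0,1,0,0]
    - [0,0,1,0,0]
    - [0,0,1,0,0]
    - [0,0,1,0,0]
    - [0,0,1,0,0]
    - [0,0,1,0,0]
    - [0,0,1,0,0]
    - [0,0,0.3,0,0]
    - [0,0,0,0,0]

```text
time: 55.48
ee_pos: [0.5097, -0.1477, 0.2549]
eef_rot: [0.996, -0.054, 0.064, 0.012]
ft_force: [-0.6, 1.7, -0.2]
width: 0.0435
```

Emit:
carry_out:
  rows:
    - [0,0,0,0,0]
    - [0,0,0,0,0]
    - [0,0,0,0,0]
    - [0,0,0,0,0]
    - [0,0,0,0,0]
    - [0,0,0,0,0]
    - [0,0,0,0,0]
    - [0,0,0,0,0]
    - [0,0,0,0,0]
    - [0,0,0,0,0]
    - [0,0,0,0,0]
    - [0,0,0,0,0]
    - [0,0,0,0,0]
    - [0,0,0,0,0]
    - [0,0,0,0,0]
    - [0,0,0,0,0]
    - [0,0,0,0,0]
    - [0,0,0,0,0]
    - [0,0,0,0,0]
    - [0,0,0,0,0]

```text
time: 57.15
ee_pos: [0.5114, -0.1407, 0.2551]
eef_rot: [0.997, -0.05, 0.064, 0.011]
ft_force: [0.1, 0.1, 0.4]
width: 0.0432
```

```bash
python3 v.py 2
python3 - <<'E'
import cv2,numpy as np
a=cv2.imread('pics/scenev1.png');b=cv2.imread('pics/scenev2.png')
for im in(a,b):
    h=cv2.cvtColor(im,cv2.COLOR_BGR2HSV).astype(int)
    w=np.clip(im[...,2].astype(int)-np.maximum(im[...,0],im[...,1])-60,0,None)[225:330]
    for lo,hi in((255,285),(330,385)):
        s=w[:,lo:hi].sum(1);print('red row',lo,((np.arange(len(s))+225)*s).sum()/max(s.sum(),1))
d=lambda im:((np.clip(im[190:225,290:365,2].astype(int)-im[190:225,290:365,1]-30,0,None)).sum(1))
for im in(a,b):s=d(im);print('line',((np.arange(35)+190)*s).sum()/max(s.sum(),1))
E
python3 g.py .4603 .2380 .19 -6
```

```text
scene tip,root at tilt -.1,0,.1 [[166.2, 216.6], [164.2, 211.0], [162.1, 205.2], [175.1, 215.6], [173.4, 210.5], [171.7, 205.3]]
[166 210   7   3  17] [169. 211.]
[157 212   5   2   7] [158.6 212.3]
top tip,root at tilt -.1,0,.1 [[169.8, 184.6], [167.1, 182.7], [164.2, 180.6], [179.0, 185.7], [176.8, 184.0], [174.4, 182.1]]
[160 183  16   5  51] [168.5 184.4]
red row 255 271.90545508013525
red row 330 267.63376633271116
red row 255 292.2896909195623
red row 330 284.72692262015846
line 206.99142357388703
line 207.03833992094863
pos [ 0.511 -0.141  0.255] yaw -5.65 tilt [ 0.127 -0.028] w 0.0434 F [-0.228  0.438  0.223] t 57.2 | units [ -3.192 -12.42    1.584] turn 0.07
```

Run:
```python
from t import *
a=cv2.imread('pics/scene0.png');b=camera('scene');cv2.imwrite('pics/sceneL.png',b)
f=lambda i:cv2.cvtColor(i,cv2.COLOR_BGR2GRAY).astype(np.float32)
A,B=f(a),f(b)
ds=np.linspace(.02,.3,141);U=proj('scene',[piv+y*d for d in ds]);V=proj('scene',[piv+y*d+np.array([0,0,d*.05]) for d in ds])
for c in range(216,240,4):
    d=np.interp(-c,-U[:,0],ds);r0=np.interp(d,ds,U[:,1]);k=(r0-np.interp(d,ds,V[:,1]))/.05
    r=int(round(r0))
    T=A[r-6:r+4,c:c+4]; S=B[r-11:r+9,c-1:c+5]
    m=cv2.matchTemplate(cv2.resize(S,None,fx=8,fy=8,interpolation=cv2.INTER_CUBIC),cv2.resize(T,None,fx=8,fy=8,interpolation=cv2.INTER_CUBIC),cv2.TM_CCOEFF_NORMED)
    _,mx,_,p=cv2.minMaxLoc(m);dy=p[1]/8-5
    print(c,'d %.3f'%d,'dy',dy,'corr %.2f'%mx,'tilt %.3f'%(-dy/k), 'prof',A[r-6:r+4,c+1].astype(int).tolist(),B[r-6:r+4,c+1].astype(int).tolist())
```

```text
216 d 0.123 dy 0.0 corr 0.99 tilt -0.000 prof [197, 194, 195, 199, 187, 187, 143, 75, 132, 191] [185, 180, 180, 187, 179, 184, 138, 83, 141, 180]
220 d 0.112 dy -0.125 corr 0.98 tilt 0.005 prof [187, 189, 196, 196, 179, 175, 133, 87, 166, 198] [175, 177, 182, 176, 172, 164, 115, 78, 169, 191]
224 d 0.101 dy -0.125 corr 0.99 tilt 0.006 prof [200, 197, 198, 185, 173, 152, 105, 105, 183, 202] [188, 187, 182, 157, 147, 120, 73, 99, 174, 189]
228 d 0.089 dy -0.125 corr 0.99 tilt 0.007 prof [200, 200, 200, 196, 184, 184, 139, 78, 134, 193] [182, 187, 185, 184, 172, 166, 119, 65, 118, 179]
232 d 0.078 dy -0.125 corr 0.98 tilt 0.008 prof [196, 198, 197, 204, 192, 194, 144, 83, 159, 202] [184, 184, 185, 185, 181, 179, 133, 76, 156, 189]
236 d 0.066 dy 5.0 corr 0.58 tilt -0.356 prof [118, 109, 136, 152, 180, 188, 174, 158, 138, 121] [184, 185, 187, 187, 185, 166, 111, 99, 173, 190]
```

Emit:
carry_out:
  rows:
    - [0,-0.2,-1,0,0]
    - [0,-0.25,-1,0,0]
    - [0,-0.25,-1,0,0]
    - [0,-0.25,-1,0,0]
    - [0,-0.25,-1,0,0]
    - [0,-0.25,-1,0,0]
    - [0,-0.25,-1,0,0]
    - [0,-0.25,-1,0,0]
    - [0,-0.25,-1,0,0]
    - [0,-0.25,-1,0,0]
    - [0,-0.2,-1,0.1,0]
    - [0,-0.1,-0.6,0.4,0]
    - [0,0,-0.1,0.4,0]
    - [0,0,0,0.3,0]
    - [0,0,0,0,0]

```text
time: 58.55
ee_pos: [0.4684, 0.2304, 0.2025]
eef_rot: [0.996, -0.052, 0.067, 0.01]
ft_force: [0.2, -0.8, -0.7]
width: 0.0434
```

```bash
python3 k.py|grep knob; python3 g.py .460 .2375 .13 -6
```

```text
arrest_knob [254.8 211.7] 0.83 [0.4607 0.2309 0.09  ] [0.4601 0.2388 0.12  ]
pos [0.47  0.23  0.205] yaw -6.06 tilt [ 0.136 -0.026] w 0.0433 F [ 0.194 -0.091  0.623] t 58.8 | units [-0.684 -0.239  2.428] turn -0.01
```

Emit:
carry_out:
  rows:
    - [0,-0.35,-0.22,0.1,0]
    - [0,-0.1,0,0.5,0]
    - [0,-0.08,0,0.7,0]
    - [0,-0.08,0,0.7,0]
    - [0,-0.06,0,0.4,0]
    - [0,0,0,0,0]

```text
time: 59.25
ee_pos: [0.4603, 0.237, 0.1319]
eef_rot: [0.996, -0.056, 0.073, 0.008]
ft_force: [-0.3, 0.1, -0.6]
width: 0.0431
```

```bash
python3 g.py .460 .2380 .129 -6
```

```text
pos [0.46  0.237 0.132] yaw -6.42 tilt [ 0.144 -0.025] w 0.0431 F [-0.314  0.051 -0.61 ] t 59.2 | units [-0.027 -0.031  0.092] turn -0.08
```

Emit:
carry_out:
  force: 20
  rows:
    - [1,0,-0.03,0.06,0]
    - [1,0,0,0,0]
    - [1,0,0,0,0]
    - [1,0,0,0,0]
    - [1,0.2,0,0.03,0]
    - [1,0.35,0,0.05,0]
    - [1,0.35,0,0.05,0]
    - [1,0.3,0,0.04,0]
    - [1,0.2,0,0.03,0]
    - [1,0.05,0,0,0]

```text
time: 60.08
ee_pos: [0.4991, 0.2356, 0.1312]
eef_rot: [0.996, -0.055, 0.065, 0.01]
ft_force: [-20.8, -5.0, 20.7]
width: 0.0225
```

Emit:
carry_out:
  rows:
    - [0,0,0,0,0]
    - [0,0,0,0,0]
    - [0,0,0,0,0]
    - [0,-0.07,0,-0.5,0]
    - [0,-0.13,0,-0.9,0]
    - [0,-0.13,0,-0.9,0]
    - [0,-0.1,0.5,-0.5,0]
    - [0,0,1,0,0]
    - [0,0,1,0,0]
    - [0,0,1,0,0]
    - [0,0,1,0,0]
    - [0,0,1,0,0]
    - [0,0,1,0,0]
    - [0,0,1,0,0]
    - [0,0,1,0,0]
    - [0,0,1,0,0]
    - [0,0,0,0,0]
    - [0,0,0,0,0]

```text
time: 61.58
ee_pos: [0.458, -0.0642, 0.2308]
eef_rot: [0.995, -0.06, 0.079, 0.01]
ft_force: [-0.6, 0.8, 0.6]
width: 0.0432
```

```bash
python3 - <<'E'
from t import *
camera('top');camera('scene')
for q in('arrest_knob',):
    r={c:pinpoint(q,c)[:1] for c in('top','scene')}
    for c in r:print(q,c,[(x['xy'],atz(c,x['xy'],.12)) for x in r[c]])
    if r['top'] and r['scene']:print(tri([ray(c,r[c][0]['xy']) for c in r]))
st=read_state();camera('wrist')
for q in SL+['arrest_knob']:print(q,[(np.round(x['xy']),round(x['conf'],2)) for x in pinpoint(q,'scene')[:1]])
E
python3 v.py 3
```

```text
arrest_knob top [([162.7, 204.0], array([0.5053, 0.2367, 0.12  ]))]
arrest_knob scene [([163.2, 228.6], array([0.4923, 0.2339, 0.12  ]))]
(array([0.5076, 0.2402, 0.1001]), [np.float64(0.002205258727114315), np.float64(0.002205258727114418)])
slab_red_mid []
slab_green_mid []
slab_blue_mid [(array([161., 226.]), 0.18)]
slab_honey_mid []
slab_grey_mid [(array([162., 225.]), 0.49)]
arrest_knob [(array([163., 229.]), 0.58)]
scene tip,root at tilt -.1,0,.1 [[166.2, 216.6], [164.2, 211.0], [162.1, 205.2], [175.1, 215.6], [173.4, 210.5], [171.7, 205.3]]
[157 211   6   3   8] [159.5 212. ]
[168 210   5   3  13] [169.7 211.1]
top tip,root at tilt -.1,0,.1 [[169.8, 184.6], [167.1, 182.7], [164.2, 180.6], [179.0, 185.7], [176.8, 184.0], [174.4, 182.1]]
[160 183   7   3  14] [163.2 183.8]
[171 183   5   5  17] [173.1 185. ]
```

```bash
python3 -c "
from bench import *
print(close_job())"
```

```text
the job is handed in; nothing more can be done
None
```

The job is handed in at about 62 s of the 210 s allowed. The interface gives no verdict, so what follows rests on my own checks.

**What I did**
- All five slabs went from the rack into the cradle slots. From the front slot to the back they stand green, red, grey, honey, blue.
- With the arrest still home I slid the poise to about 140 mm. I then drew the arrest back 40 mm to its stop.
- The freed beam sat tip-high by about 0.04 rad, so I moved the poise out 3.1 mm more. I took the hand off for over 2 s, then pushed the arrest home and moved the hand clear.

**Last checks**
- **Slabs:** after the fifth placing, the wrist picture showed all five upright in their slots. I did not measure their heights afterwards, and the final look in the scene camera found none of them reliably because the arm hid the cradle.
- **Beam before arresting:** about +0.005 rad. I got this by comparing the beam's place in the scene camera with the arrested start picture.
- **Arrest:** I pushed it until it resisted with about 21 N, and the knob is back within about 1 pixel of its starting place in the top camera. Afterwards the tip was unchanged to within about a pixel.

**Disagreements and faults**
- After freeing the beam, a slope fit gave only 0.006 rad of tilt, while the red-line triangulation gave about 0.044 and other estimates 0.04 to 0.05. I chose 3 mm so that either reading would end within ±0.03 rad, and the later comparison supported the larger one.
- The tool's lean kept growing during the run. I corrected it once by pushing the arm against its inner reach. That push brought joint 2 to its −0.5 rad limit, with one reading of −0.5006.
- The red slab landed on a tooth at first and had to be lifted and placed again.

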